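# Scoop small padlocks from the stock bin onto the counter scale

### The arm

A 6-joint arm with a two-finger parallel gripper is mounted at the origin on the work surface. World frame = base frame: x ahead of the robot, y to its left, z up, the work surface at z = 0. Lengths are in m, angles in rad, forces in N, time in s.
With the tool pointing down it reaches from about 0.325 to 0.75 m from the base axis. Payload 7.6 kg.
Tool frame: the origin (TCP) lies at the centre of the arm's flange, where the gripper is bolted on; the fingertips stand 173 mm ahead of it and the grasp point (between the pads) lies 155 mm ahead of it; z points along the fingers, y is the line along which they close (so a half turn about z gives the same grasp; the last joint's range is limited). The gripper opens to 85 mm and grips with 20 to 120 N. Pads are 22 mm wide; open, the fingers measure 114 mm over their backs; the gripper's body (76 mm by 85 mm) begins 54 mm behind the grasp point. The pads swing forward as they close: fully open they stand 13 mm farther back than shut.
Start: joints at [1.252, 0.052, 1.401, -0, 1.689, -0.07], TCP at [0.129, 0.509, 0.405] pointing down, gripper open.
Joint ranges: [-2.9, 2.9], [-0.91, 2.17], [0.12, 2.37], [-1.06, 4.2], [0.26, 2.73], [-2.93, 2.93]. Speed limits (rad/s): [2.57, 2.57, 3.01, 3.14, 3.14, 3.14].

### API

Orientations are given as a rotation vector (axis times angle).
In Python, from plant import r gives the robot as it stands.
- The arm moves only by the tool move_arm, never from a script. Its argument "motion" is a list of rows, each a list of 3 entries, a list of its own where there are three numbers: the opening, from -1 (shut) to 1 (fully open), then the shift along the tool's x, y, z in cm, then the turn about the tool's z in rad. A call has 1 to 5 rows; each row shifts and turns the commanded pose from where the row before left it, along the tool's axes as they then stand; what a row does not reach is not made up. A row lasts 1/12 s, in which the tool goes at most 41.7 mm and 7.16 degrees, less where a joint would pass 70% of its speed; a pose out of reach is approached as far as the arm can. A call with a gripper value outside its range is refused whole. The fingers move at their own pace and stop on an object; "squeeze" is the grip in N (left out, the last holds). Time passes only in rows, so rows that do not move let the fingers close. It gives the time, the measured TCP pose, the force, the opening and the grip force at its end, in the units of the state.
- r.read_state(): the state, without advancing time (a new reading comes with each control period).
- r.read_camera(name): name is "scene" or "top"; returns a dict with "frame" (400x640x3 uint8, red, green, blue), "z_map" (400x640 float32, m along the optical axis (not along the pixel's ray), 0 where there is no reading), "vertical_fov" (degrees; the focal length in pixels is half the picture's height over the tangent of half this angle, whatever the lens; pixels are square), "cx", "cy" (the principal point, pixels), "pose" (4x4, takes a point from camera to world coordinates). Camera axes: x right, y up, looking along -z (the intrinsics and any distortion apply to the point x, -y, -z); pixel columns grow to the right and rows downward; lengths in m; the calibration is good to about 2 mm. A picture is of the moment at which its call begins.
- r.hand_in(): hands the job in; it is judged then, once.
The state is a dict: "t": time; "joint_pos": joint angles; "qvel": joint speeds; "joint_efforts": joint torques, N m; "position": TCP position; "tool_rot": TCP orientation; "contact_force": force on the tool from outside, world axes, zero at the start; "wrist_torque": the same for the moment, N m; "finger_gap": finger opening in m; "gripper_force": force on a finger pad.
Only numpy, scipy, OpenCV 4.12 (cv2) and the standard library are available. Lean on these libraries where they do the work, as an engineer would, in place of code of your own. Each camera call takes 0.05 s, during which the arm holds its last target. There are 200 camera calls.

### The job

Take the hand scoop by its upright handle, scoop small padlocks out of the stock bin and tip at least three of them into the pan of the counter scale; then stand the scoop upright on its rubber mat again and let go. Touch the padlocks only with the scoop, never with the gripper, spill none of them, and leave the oil can, the mug and the screwdriver where they are.

Things in the scene. Friction and masses are not known exactly. Their poses are not given: they have to be found in the camera images.
- scoop: Loose aluminium scoop with an upright wooden handle, 0.22 kg. Origin: centre of its underside, z up, mouth towards -x. Floor 86 mm (x) by 92 mm (y), 2.5 mm thick, thinning to 1.5 mm at the lip; back wall at x = +42 mm, 45 mm high; side walls 36 mm high, 18 mm near the mouth. Handle: x = +56 mm, y = 0, 26 mm (x) by 16 mm (y), z = 40 to 128 mm; grip it across its 16 mm (y)
- scoop_lip (a point): Middle of the scoop's front lower edge, 43 mm ahead (-x) of the scoop's origin, at its underside
- scoop_grip (a point): Point on the axis of the scoop's handle, 90 mm above the underside, 38 mm below the handle's top; axes as scoop
- mat: Fixed black rubber mat, 170 mm (x) by 140 mm (y), 4 mm thick, the scoop's parking place. Origin: centre of its underside
- bin: Fixed dark steel open stock bin, 300 mm (x) by 126 mm (y), walls 5 mm thick and 50 mm high above the origin, floor 5 mm thick: inside 290 by 116 by 45 mm deep. Origin: centre of the underside of the floor plate, which stands 0 to 25 mm above the counter. The padlocks start in the half at its own -x end, the +x end is clear
- bin_floor (a point): Centre of the bin's inner floor (its upper face), axes as bin
- scale: Fixed grey counter scale with a square steel pan. Origin: centre of the underside. Pan outside 185 mm (x) by 165 mm (y), walls 4 mm thick, rim 76 mm above the origin
- pan (a point): Centre of the scale pan's inner floor (upper face), 36 mm below the pan's rim; inside 177 mm (x) by 157 mm (y), axes as scale
- oil_can: Bystander: grey oil can, diameter 52 mm, 120 mm high. Origin: centre of the underside
- mug: Bystander: white mug, diameter 76 mm, 85 mm high. Origin: centre of the underside
- screwdriver: Bystander: screwdriver lying on the counter, to the side. Origin: underside, middle of its length
- padlock0: One of six loose small brass padlocks with a steel shackle, 45 g: body 24 mm (x) by 30 mm (y) by 14 mm thick (z) with well rounded edges, shackle on its +x side, 38 mm long overall. Origin: centre of its flat underside as first laid
- padlock1: Padlock, same as padlock0
- padlock2: Padlock, same as padlock0
- padlock3: Padlock, same as padlock0
- padlock4: Padlock, same as padlock0
- padlock5: Padlock, same as padlock0
Not all that is in view belongs to the job. Leave any purple look-alike of the scoop alone.

How it is judged:
By the outcome, as a careful person would: the job done as asked, in the order asked, and still so for the second after the job is handed in, with the robot touching nothing.
It also fails if it takes over 67 s, if anything falls off the work surface, if the arm or the gripper's body presses on something with over 40 N, if the wrist force passes 120 N, or if a joint passes its speed limit or range.

## Working session

There is one attempt and no reset: what is moved stays moved. The work goes in short steps, Python scripts to look and compute and a tool call to move; the robot and the scene stay as the last step left them, time stands still between calls to the robot, and variables do not carry over. Pictures are saved under pics/ and viewed, at most 10 in all, crops included, and the job is handed in when it is done.

Besides the shell and the picture viewer there is one more tool, called after "Emit:" as name(argument=value, ...), one argument or row to a line, values as JSON. move_arm: Moves the arm, as the interface text tells. Its arguments: {"type":"object","properties":{"motion":{"type":"array","items":{"type":"array"}},"squeeze":{"type":"number"}},"required":["motion"]}

```bash
ls; mkdir -p pics; cat > h.py <<'E'
import numpy as np,cv2
from plant import r
def cloud(c):
    z=c["z_map"];H,W=z.shape;f=H/2/np.tan(np.radians(c["vertical_fov"])/2)
    u,v=np.meshgrid(np.arange(W),np.arange(H))
    P=np.stack([(u-c["cx"])/f*z,-(v-c["cy"])/f*z,-z],-1)
    P=P@c["pose"][:3,:3].T+c["pose"][:3,3]; P[z==0]=np.nan
    return P
E
python3 - <<'E'
from h import *
for n in("scene","top"):
    c=r.read_camera(n); cv2.imwrite(f"pics/{n}0.png",c["frame"][...,::-1]); np.save(n+"0.npy",cloud(c))
    print(n,[k for k in c],c["vertical_fov"],c["cx"],c["cy"],c["pose"].round(3).tolist())
s=r.read_state();print(s)
E
```

```text
pics
scene ['frame', 'z_map', 'vertical_fov', 'cx', 'cy', 'pose'] 57.42474536348977 321.372051024232 204.07027323327074 [[-0.131, -0.587, 0.799, 1.372], [0.991, -0.094, 0.093, 0.146], [0.02, 0.804, 0.594, 0.681], [0.0, 0.0, 0.0, 1.0]]
top ['frame', 'z_map', 'vertical_fov', 'cx', 'cy', 'pose'] 51.035820978907616 320.5579184220611 206.48770271221278 [[0.019, 0.986, -0.165, 0.364], [-1.0, 0.019, -0.004, 0.031], [-0.001, 0.165, 0.986, 1.206], [0.0, 0.0, 0.0, 1.0]]
{'t': 0.1, 'joint_pos': array([ 1.25171939e+00,  5.27883181e-02,  1.40163261e+00,  8.07761673e-06,
        1.68859662e+00, -7.02923762e-02]), 'qvel': array([-0.00016727, -0.00132971, -0.00183097, -0.0010638 ,  0.00030346,
       -0.00072147]), 'joint_efforts': array([ 7.67401161e-04, -3.82586610e+01, -3.60981739e+01, -7.26657254e-05,
        4.81471187e-03,  2.61959781e-05]), 'position': array([0.12923429, 0.50882076, 0.40394411]), 'tool_rot': array([-3.89746093e-01, -3.11703645e+00,  2.19330221e-03]), 'contact_force': array([ 0.73244266,  0.82157393, -0.6359128 ]), 'wrist_torque': array([ 0.03337491, -0.00721833, -0.000394  ]), 'gripper_force': 0.0, 'finger_gap': 0.08527820424973587}
```

View pics/scene0.png

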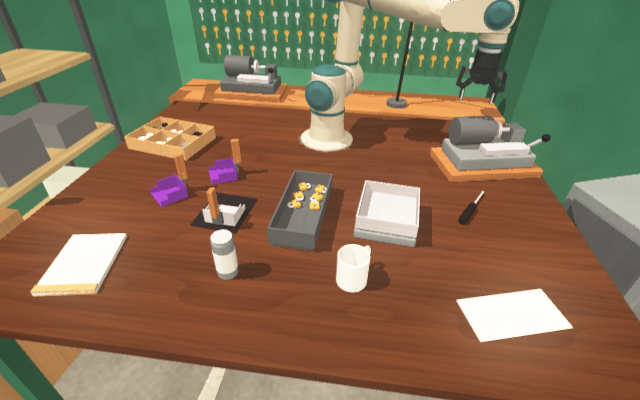

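View pics/top0.png

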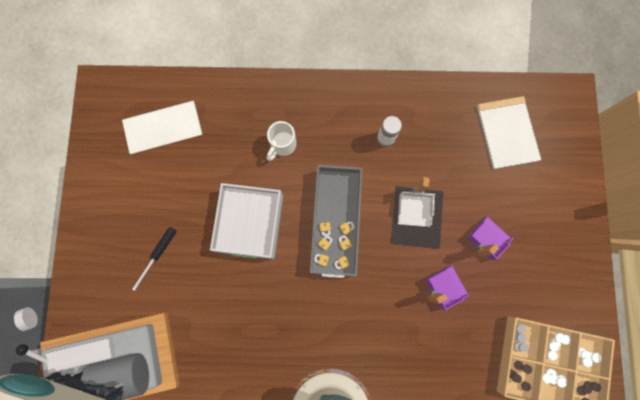

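The scene view shows the grey scoop on the black mat at about (222,208), with its handle at (212,203), the bin at (303,208) and the pan at (389,208). In the top view the three things that could be taken for the scoop are:
- the grey one on the mat at (416,208)
- a purple one at (490,238)
- a purple one at (447,288)

The grey one fits the description, so I'll check it in a crop and measure it.

```bash
python3 - <<'E'
from h import *
t=cv2.imread("pics/top0.png"); cv2.imwrite("pics/crop1.png",cv2.resize(t[150:290,200:460],None,fx=3,fy=3,interpolation=cv2.INTER_CUBIC))
P=np.load("top0.npy"); S=np.load("scene0.npy")
def rect(m,n,Q):
    q=Q[m][:, :2].astype(np.float32); b=cv2.minAreaRect(q*1000); print(n,m.sum(),b,"z",np.nanmedian(Q[m][:,2]).round(4))
def box(Q,x,y,z): 
    return (Q[...,0]>x[0])&(Q[...,0]<x[1])&(Q[...,1]>y[0])&(Q[...,1]<y[1])&(Q[...,2]>z[0])&(Q[...,2]<z[1])
for n,u,v in[("scoop",416,208),("handle",426,182),("bin",337,190),("binrim",360,215),("pan",247,222),("mat",420,240),("can",390,125),("mug",282,138),("table",300,300)]: print(n,P[v,u].round(4))
for Q,nm in((P,"top"),(S,"scene")):
    h=box(Q,(.3,.6),(-.35,-.1),(.1,.16)); rect(h,nm+" handle",Q)
np.set_printoptions(suppress=True)
for u in range(300,375,4): print(u,P[200,u].round(3),P[190,u].round(3))
E
```

```text
scoop [ 0.5648 -0.2402  0.0105]
handle [ 0.614  -0.24    0.1324]
bin [ 0.6122 -0.0109  0.0168]
binrim [ 0.5423 -0.079   0.0032]
pan [0.5106 0.2407 0.0422]
mat [ 0.4732 -0.2519  0.0019]
can [ 0.7738 -0.149   0.1196]
mug [0.7686 0.1546 0.0097]
table [0.298  0.0884 0.0028]
top handle 92 ((315.9501953125, -272.86907958984375), (16.13228988647461, 26.059967041015625), 30.957347869873047) z 0.127
scene handle 74 ((320.7452392578125, -271.3702697753906), (21.669374465942383, 26.029144287109375), 27.37689971923828) z 0.1172
300 [ 0.584  0.097 -0.002] [0.613 0.097 0.002]
304 [0.584 0.085 0.001] [ 0.614  0.086 -0.002]
308 [ 0.585  0.073 -0.002] [0.614 0.074 0.003]
312 [0.584 0.061 0.002] [0.614 0.062 0.002]
316 [0.573 0.049 0.064] [0.601 0.049 0.065]
320 [0.581 0.038 0.022] [0.611 0.038 0.019]
324 [0.582 0.026 0.018] [0.611 0.027 0.018]
328 [0.582 0.015 0.017] [0.612 0.015 0.017]
332 [0.582 0.003 0.02 ] [0.611 0.004 0.02 ]
336 [ 0.582 -0.008  0.019] [ 0.611 -0.008  0.021]
340 [ 0.583 -0.02   0.016] [ 0.611 -0.019  0.023]
344 [ 0.582 -0.031  0.022] [ 0.612 -0.031  0.019]
348 [ 0.583 -0.043  0.02 ] [ 0.612 -0.043  0.02 ]
352 [ 0.583 -0.054  0.022] [ 0.613 -0.054  0.019]
356 [ 0.583 -0.066  0.022] [ 0.614 -0.066  0.014]
360 [ 0.575 -0.073  0.066] [ 0.603 -0.073  0.067]
364 [ 0.587 -0.091  0.002] [ 0.617 -0.091  0.001]
368 [ 0.588 -0.103 -0.001] [ 0.617 -0.102  0.   ]
372 [ 0.589 -0.115 -0.004] [ 0.617 -0.114  0.002]
```

View pics/crop1.png

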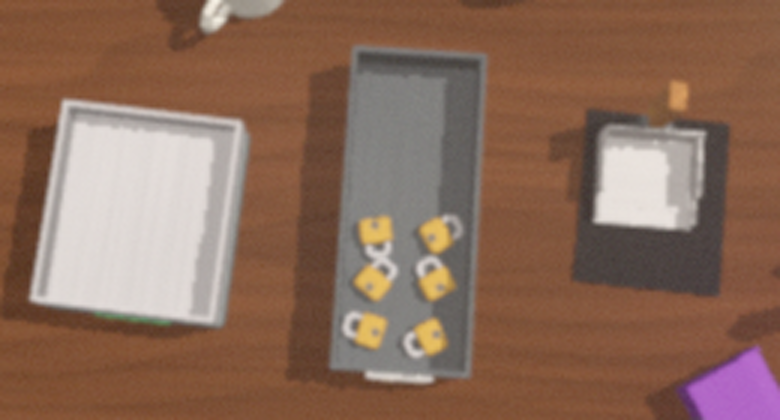

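The crop confirms it. The grey scoop sits on the mat at crop (650,180) with its handle at (678,96). Its mouth faces the robot, the same way as the padlock end of the bin, and all six padlocks are in the bin's near half. Next I'll fit the exact geometry.

```bash
cat >> h.py <<'E'
def box(Q,x,y,z): 
    return (Q[...,0]>x[0])&(Q[...,0]<x[1])&(Q[...,1]>y[0])&(Q[...,1]<y[1])&(Q[...,2]>z[0])&(Q[...,2]<z[1])
def rect(m,n,Q):
    q=(Q[m][:, :2]*1000).astype(np.float32); b=cv2.minAreaRect(q); print(n,m.sum(),[np.round(k,1) for k in b],"z",np.nanmedian(Q[m][:,2]).round(4))
E
python3 - <<'E'
from h import *
P=np.load("top0.npy"); S=np.load("scene0.npy")
for Q,nm in((P,"top"),(S,"scene")):
    rect(box(Q,(.57,.66),(-.30,-.17),(.1,.16)),nm+" handle",Q)
    rect(box(Q,(.48,.60),(-.32,-.17),(.025,.056)),nm+" scoopwalls",Q)
    rect(box(Q,(.36,.75),(-.12,.1),(.055,.075)),nm+" binrim",Q)
    rect(box(Q,(.40,.65),(.1,.35),(.065,.09)),nm+" panrim",Q)
    rect(box(Q,(.45,.55),(.17,.25),(.02,.06)),nm+" panfloor",Q)
    rect(box(Q,(.58,.66),(-.05,.02),(.005,.04)),nm+" binfloor",Q)
    rect(box(Q,(.3,.46),(-.05,.02),(.005,.06)),nm+" bin near",Q)
c=cv2.imread("pics/top0.png"); hsv=cv2.cvtColor(c,cv2.COLOR_BGR2HSV)
m=((hsv[...,0]>15)&(hsv[...,0]<32)&(hsv[...,1]>120)&(hsv[...,2]>120)&box(P,(.38,.6),(-.08,.06),(.0,.06)))
n,l,st,ce=cv2.connectedComponentsWithStats(m.astype(np.uint8))
for i in range(1,n):
    if st[i,4]>15: print("lock",ce[i].round(0),st[i,4],np.nanmedian(P[l==i],0).round(3))
mk=(c.max(-1)<75)&box(P,(.42,.66),(-.35,-.15),(-.01,.012)); 
n,l,st,ce=cv2.connectedComponentsWithStats(mk.astype(np.uint8)); i=1+st[1:,4].argmax(); rect(l==i,"mat",P)
# handle local axis in scene
q=P[box(P,(.57,.66),(-.30,-.17),(.122,.14))]; print(q.mean(0),q.min(0),q.max(0))
E
```

```text
top handle 96 [array([ 615.3, -238.1]), array([26.9, 16.3]), np.float64(1.1)] z 0.1298
top scoopwalls 117 [array([ 567.7, -236. ]), array([64.5, 97. ]), np.float64(0.3)] z 0.0382
top binrim 625 [array([519.2,  -8. ]), array([126. , 304.6]), np.float64(87.3)] z 0.064
top panrim 518 [array([513.4, 239.5]), array([166. , 185.7]), np.float64(84.2)] z 0.0757
top panfloor 1001 [array([500., 210.]), array([99.8, 80. ]), np.float64(0.0)] z 0.0402
top binfloor 644 [array([620. , -14.8]), array([80.1, 67.2]), np.float64(0.2)] z 0.0194
top bin near 797 [array([385.7, -15. ]), array([ 70.1, 146.7]), np.float64(89.1)] z 0.0206
scene handle 119 [array([ 618.6, -237.2]), array([16. , 25.7]), np.float64(88.7)] z 0.1204
scene scoopwalls 67 [array([ 572.5, -234.9]), array([54.4, 94.8]), np.float64(0.4)] z 0.035
scene binrim 609 [array([523.3,  -7.8]), array([127.3, 304.7]), np.float64(87.3)] z 0.0625
scene panrim 584 [array([514.4, 240.2]), array([165.4, 191.4]), np.float64(84.1)] z 0.0727
scene panfloor 557 [array([499.9, 209.8]), array([79.6, 99.7]), np.float64(89.3)] z 0.0396
scene binfloor 202 [array([598.5, -15. ]), array([69.8, 37.2]), np.float64(89.4)] z 0.0188
scene bin near 488 [array([415.1, -15. ]), array([69.9, 89.8]), np.float64(90.0)] z 0.029
lock [325. 227.] 64 [0.502 0.022 0.033]
lock [345. 228.] 72 [ 0.501 -0.034  0.033]
lock [324. 244.] 70 [0.454 0.024 0.033]
lock [345. 244.] 74 [ 0.455 -0.035  0.033]
lock [323. 260.] 70 [0.41  0.026 0.033]
lock [343. 262.] 69 [ 0.405 -0.03   0.033]
mat 96 [array([ 571.2, -184. ]), array([ 17.4, 101.7]), np.float64(79.2)] z 0.0039
[ 0.61444627 -0.23775434  0.13024529] [ 0.60245597 -0.24643365  0.12201496] [ 0.62884145 -0.23013555  0.13519796]
```

```bash
cat >> h.py <<'E'
from scipy.spatial.transform import Rotation as Ro
def to(x,y,z,yaw_deg):
    "shift (cm) in tool axes from measured pose to world x,y,z, and the z turn that brings tool y to yaw+90"
    s=r.read_state(); R=Ro.from_rotvec(s["tool_rot"]).as_matrix()
    d=R.T@(np.array([x,y,z])-s["position"])*100
    a=np.degrees(np.arctan2(R[1,1],R[0,1]))-90
    print("t",round(s["t"],2),"pos",s["position"].round(4),"tilt",(R[:,2]).round(3),"yaw",a.round(2),"shift cm",d.round(2),"turn",-np.radians(yaw_deg-a).round(3),"gap",round(s["finger_gap"],4),"F",s["contact_force"].round(1),s["gripper_force"])
E
echo ok
```

```text
ok
```

Emit:
move_arm(
  motion=[
    [1,[-2.7,-2.4,0],-0.052],
    [1,[-2.7,-2.4,0],-0.052],
    [1,[-2.7,-2.4,0],-0.052],
    [1,[-2.7,-2.6,0],-0.052],
    [1,[-2.7,-2.6,0],-0.052],
  ],
  squeeze=110,
)

```text
t: 0.52
position: [0.2454, 0.3655, 0.4044]
tool_rot: [0.023, -3.141, 0.001]
contact_force: [-0.1, 0.5, 0.5]
finger_gap: 0.0852
gripper_force: 0.0
```

Emit:
move_arm(
  motion=[
    [1,[-1.9,-3.4,0],0],
    [1,[-1.9,-3.4,0],0],
    [1,[-1.9,-3.4,0],0],
    [1,[-1.9,-3.4,0],0],
    [1,[-1.9,-3.4,0],0],
  ],
)

```text
t: 0.93
position: [0.3422, 0.1963, 0.4045]
tool_rot: [-0.018, 3.142, 0.0]
contact_force: [0.1, 0.6, 0.4]
finger_gap: 0.0851
gripper_force: 0.0
```

Emit:
move_arm(
  motion=[
    [1,[-2,-3.4,0],0],
    [1,[-2,-3.4,0],0],
    [1,[-2,-3.4,0],0],
    [1,[-2,-3.4,0],0],
    [1,[-2,-3.4,0],0],
  ],
)

```text
t: 1.35
position: [0.4442, 0.0272, 0.4045]
tool_rot: [0.017, -3.141, -0.0]
contact_force: [0.2, 0.3, -0.0]
finger_gap: 0.0857
gripper_force: 0.0
```

Emit:
move_arm(
  motion=[
    [1,[-2,-3.4,0],0],
    [1,[-2,-3.4,0],0],
    [1,[-2,-3.4,0],0],
    [1,[-2,-3.4,0],0],
    [1,[-1,-2,0],0],
  ],
)

```text
t: 1.77
position: [0.5366, -0.129, 0.4035]
tool_rot: [0.014, -3.14, 0.0]
contact_force: [-0.5, 0.8, -0.8]
finger_gap: 0.0854
gripper_force: 0.0
```

```bash
python3 -c "
from h import *
to(.616,-.238,.249,.8)"
```

```text
t 1.77 pos [ 0.5366 -0.129   0.4035] tilt [-0.001 -0.    -1.   ] yaw 0.51 shift cm [ -7.87 -10.97  15.44] turn -0.005 gap 0.0854 F [-0.5  0.8 -0.8] 0.0
```

Emit:
move_arm(
  motion=[
    [1,[-2,-2.8,0],0],
    [1,[-2,-2.8,0],0],
    [1,[-2,-2.7,0],0],
    [1,[-1.9,-2.7,0],0],
    [1,[0,0,0],0],
  ],
)

```text
t: 2.18
position: [0.6175, -0.2394, 0.3999]
tool_rot: [0.012, -3.136, -0.002]
contact_force: [0.4, 0.4, -1.2]
finger_gap: 0.0852
gripper_force: 0.0
```

```bash
python3 -c "
from h import *
to(.616,-.238,.249,.8)"
```

```text
t 2.18 pos [ 0.6175 -0.2394  0.3999] tilt [-0.005  0.001 -1.   ] yaw 0.43 shift cm [ 0.07  0.12 15.09] turn -0.007 gap 0.0852 F [ 0.4  0.4 -1.2] 0.0
```

Emit:
move_arm(
  motion=[
    [1,[0.1,0.1,3.5],0],
    [1,[0,0,3.5],0],
    [1,[0,0,3.5],0],
    [1,[0,0,3],0],
    [1,[0,0,1.6],0],
  ],
)

```text
t: 2.6
position: [0.6136, -0.2331, 0.2482]
tool_rot: [0.018, -3.135, -0.005]
contact_force: [0.0, -0.3, -0.8]
finger_gap: 0.0851
gripper_force: 0.0
```

Emit:
move_arm(
  motion=[
    [0,[0,0,0],0],
    [-0.5,[0,0,0],0],
    [-1,[0,0,0],0],
    [-1,[0,0,0],0],
    [-1,[0,0,0],0],
  ],
  squeeze=110,
)

```text
t: 3.02
position: [0.615, -0.234, 0.2559]
tool_rot: [-0.018, 3.138, -0.002]
contact_force: [0.4, -1.2, 0.4]
finger_gap: 0.0255
gripper_force: 0.5
```

Emit:
move_arm(
  motion=[
    [-1,[0,0,0],0],
    [-1,[0,0,0],0],
    [-1,[0,0,0],0],
    [-1,[0,0,0],0],
    [-1,[0,0,0],0],
  ],
)

```text
t: 3.43
position: [0.6151, -0.2341, 0.2557]
tool_rot: [-0.018, 3.138, -0.002]
contact_force: [1.6, -0.5, 6.7]
finger_gap: 0.0151
gripper_force: 107.7
```

```bash
python3 -c "
from h import *
to(.616,-.238,.249,.8)"
```

```text
t 3.43 pos [ 0.6151 -0.2341  0.2557] tilt [ 0.003 -0.001 -1.   ] yaw 0.64 shift cm [-0.08 -0.39  0.67] turn -0.003 gap 0.0151 F [ 1.6 -0.5  6.7] 107.72332549095154
```

Emit:
move_arm(
  motion=[
    [-1,[0,0,-1],0],
    [-1,[0,0,-2.5],0],
    [-1,[0,0,-3],0],
    [-1,[0,0,-3],0],
    [-1,[0,0,-1],0],
  ],
)

```text
t: 3.85
position: [0.6147, -0.2339, 0.3643]
tool_rot: [-0.018, 3.135, -0.004]
contact_force: [1.4, -0.8, 0.1]
finger_gap: 0.0145
gripper_force: 107.5
```

Emit:
move_arm(
  motion=[
    [-1,[-0.3,2,0],0.02],
    [-1,[-0.5,3.5,0],0.02],
    [-1,[-0.6,4,0],0.018],
    [-1,[-0.6,4,0],0],
    [-1,[-0.6,4,0],0],
  ],
)

```text
t: 4.27
position: [0.6455, -0.0581, 0.3573]
tool_rot: [-0.075, -3.138, -0.001]
contact_force: [0.2, -0.2, -1.6]
finger_gap: 0.0146
gripper_force: 107.5
```

Emit:
move_arm(
  motion=[
    [-1,[0,3,0],0],
    [-1,[0,1.5,0],0],
    [-1,[0,0,0],0],
    [-1,[0,0,0],0],
    [-1,[0,0,0],0],
  ],
)

```text
t: 4.68
position: [0.6477, -0.0161, 0.3581]
tool_rot: [-0.076, -3.14, 0.001]
contact_force: [0.3, 0.5, -2.1]
finger_gap: 0.0146
gripper_force: 107.6
```

```bash
python3 - <<'E'
from h import *
to(.641,-.0137,.35,-2.7)
for n in("top","scene"):
    c=r.read_camera(n);P=cloud(c);np.save(n+"1.npy",P); cv2.imwrite(f"pics/{n}1.png",cv2.resize(c["frame"][130:300,200:480] if n=="top" else c["frame"][120:270,200:440],None,fx=2.7,fy=2.7)[...,::-1])
    rect(box(P,(.36,.75),(-.12,.1),(.055,.072)),"rim",P)
    rect(box(P,(.51,.63),(-.07,.06),(.112,.142)),"scoopwalls",P)
    q=P[box(P,(.53,.60),(-.04,.02),(.09,.12))]; 
    if len(q):
        A=np.c_[q[:,:2]-q[:,:2].mean(0),np.ones(len(q))]; print("floor plane",np.linalg.lstsq(A,q[:,2],rcond=None)[0].round(4),q.mean(0).round(3),len(q))
E
```

```text
t 4.68 pos [ 0.6477 -0.0161  0.3581] tilt [-0.001 -0.    -1.   ] yaw -2.76 shift cm [0.68 0.21 0.81] turn -0.001 gap 0.0146 F [ 0.3  0.5 -2.1] 107.57386565208435
rim 85 [array([666.3, -26.2]), array([111.7,  29.2]), np.float64(73.1)] z 0.064
scoopwalls 9 [array([628.7, -49.4]), array([23.5, 10.7]), np.float64(68.3)] z 0.1343
rim 469 [array([522.7,  -7.5]), array([126.6, 304.8]), np.float64(87.2)] z 0.0623
scoopwalls 84 [array([588.3, -13.3]), array([93.2, 64.8]), np.float64(87.2)] z 0.1275
floor plane [ 0.0801 -0.0015  0.1087] [ 0.564 -0.002  0.109] 79
```

View pics/scene1.png

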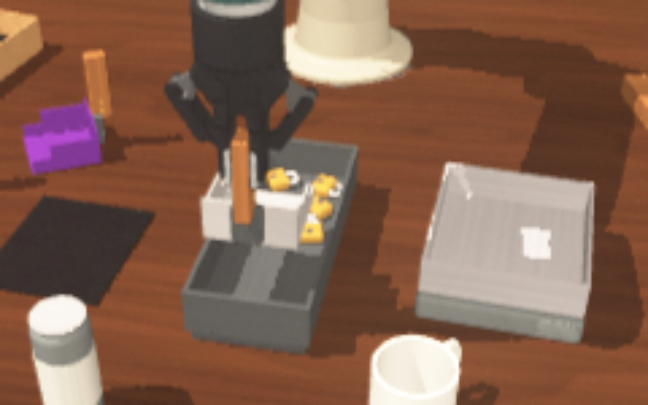

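The scene view shows the scoop held above the bin's clear end at about (255,210), roughly level. I'll centre it and lower it.

Emit:
move_arm(
  motion=[
    [-1,[0.3,0.2,0],0],
    [-1,[0.3,0.05,2],0],
    [-1,[0,0,2.5],0],
    [-1,[0,0,2],0],
    [-1,[0,0,1],0],
  ],
)

```text
t: 5.2
position: [0.6411, -0.0127, 0.2804]
tool_rot: [-0.075, -3.136, -0.0]
contact_force: [-0.3, 0.1, -2.9]
finger_gap: 0.0149
gripper_force: 107.6
```

Emit:
move_arm(
  motion=[
    [-1,[0,0,0],0],
    [-1,[0,0,0],0],
    [-1,[0,0,0.2],0],
    [-1,[0,0,0.2],0],
    [-1,[0,0,0],0],
  ],
)

```text
t: 5.62
position: [0.642, -0.0121, 0.2806]
tool_rot: [0.074, 3.139, 0.0]
contact_force: [-0.4, 0.0, -1.6]
finger_gap: 0.0146
gripper_force: 107.5
```

```bash
python3 - <<'E'
from h import *
to(.6415,-.0135,.271,-2.7)
Q=np.load("scene0.npy");q=Q[box(Q,(.535,.575),(-.27,-.20),(.0,.025))]
A=np.c_[q[:,:2]-q[:,:2].mean(0),np.ones(len(q))]; print("floor plane0",np.linalg.lstsq(A,q[:,2],rcond=None)[0].round(4),len(q))
E
```

```text
t 5.62 pos [ 0.642  -0.0121  0.2806] tilt [ 0.002 -0.    -1.   ] yaw -2.68 shift cm [ 0.05 -0.15  0.96] turn 0.0 gap 0.0146 F [-0.4  0.  -1.6] 107.52952694892883
floor plane0 [ 0.0947 -0.0216  0.0063] 56
```

Emit:
move_arm(
  motion=[
    [-1,[0,-0.1,0.2],0],
    [-1,[0,0,0.2],0],
    [-1,[0,0,0.2],0],
    [-1,[0,0,0.1],0],
    [-1,[0,0,0],0],
  ],
)

```text
t: 6.03
position: [0.6418, -0.013, 0.2722]
tool_rot: [-0.073, -3.14, -0.0]
contact_force: [-0.1, -0.3, -2.5]
finger_gap: 0.0147
gripper_force: 107.5
```

Emit:
move_arm(
  motion=[
    [-1,[0,0,0.1],0],
    [-1,[0,0,0],0],
    [-1,[0,0,0.1],0],
    [-1,[0,0,0],0],
    [-1,[0,0,0],0],
  ],
)

```text
t: 6.45
position: [0.6419, -0.013, 0.2707]
tool_rot: [0.074, 3.141, 0.0]
contact_force: [0.3, -0.1, -2.5]
finger_gap: 0.0146
gripper_force: 108.0
```

Emit:
move_arm(
  motion=[
    [-1,[0,0,0.1],0],
    [-1,[0,0,0],0],
    [-1,[0,0,0.1],0],
    [-1,[0,0,0],0],
    [-1,[0,0,0],0],
  ],
)

```text
t: 6.87
position: [0.642, -0.013, 0.2706]
tool_rot: [0.073, 3.139, -0.0]
contact_force: [-3.5, 0.6, 8.8]
finger_gap: 0.0147
gripper_force: 109.1
```

Emit:
move_arm(
  motion=[
    [-1,[1,0,0],0],
    [-1,[1.2,0,0],0],
    [-1,[1.2,0,0],0],
    [-1,[1.2,0,0],0],
    [-1,[1.2,0,0],0],
  ],
)

```text
t: 7.28
position: [0.5843, -0.0104, 0.271]
tool_rot: [0.073, 3.134, -0.0]
contact_force: [4.2, 0.1, 4.5]
finger_gap: 0.0147
gripper_force: 108.7
```

Emit:
move_arm(
  motion=[
    [-1,[1.2,0,0],0],
    [-1,[1.2,0,0],0],
    [-1,[1,0,0],0],
    [-1,[0.8,0,0],0],
    [-1,[0,0,0],0],
  ],
)

```text
t: 7.7
position: [0.5418, -0.0083, 0.2706]
tool_rot: [0.073, 3.136, -0.0]
contact_force: [-1.2, -0.2, 8.6]
finger_gap: 0.0149
gripper_force: 109.0
```

```bash
cat > look.py <<'E'
import sys
from h import *
i=sys.argv[1]; o=[]
for n,sl in(("top",np.s_[160:290,220:400]),("scene",np.s_[150:260,260:400])):
    c=r.read_camera(n); np.save(f"{n}{i}.npy",cloud(c))
    o.append(cv2.resize(c["frame"][sl],(400*1,int(400*c["frame"][sl].shape[0]/c["frame"][sl].shape[1])),interpolation=cv2.INTER_CUBIC))
h=max(a.shape[0] for a in o); o=[np.pad(a,((0,h-a.shape[0]),(0,0),(0,0))) for a in o]
cv2.imwrite(f"pics/look{i}.png",np.hstack(o)[...,::-1])
E
python3 look.py 2; python3 -c "
from h import *
to(.5092,-.0071,.2706,-2.7)"
```

```text
t 7.8 pos [ 0.5422 -0.0083  0.2707] tilt [ 0.003 -0.    -1.   ] yaw -2.68 shift cm [ 3.3  -0.03 -0.  ] turn 0.0 gap 0.0147 F [-1.6  0.3  9.7] 109.00210976600647
```

View pics/look2.png

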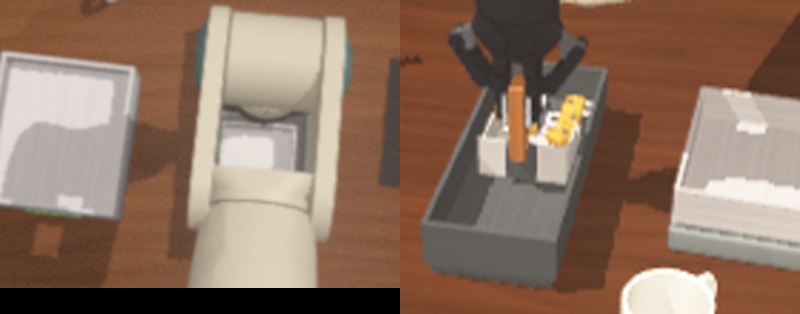

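The top view shows the scoop's rear floor still empty at (250,150), and the arm hides the rest. In the scene view the locks are bunched at the mouth at (570,110). I'll push 3.4 cm further.

Emit:
move_arm(
  motion=[
    [-1,[0.8,0,0],0],
    [-1,[1,0,0],0],
    [-1,[1,0,0],0],
    [-1,[0.6,0,0],0],
    [-1,[0,0,0],0],
  ],
)

```text
t: 8.22
position: [0.5121, -0.0074, 0.278]
tool_rot: [0.071, 3.11, -0.005]
contact_force: [23.6, -4.5, 19.6]
finger_gap: 0.0147
gripper_force: 114.3
```

```bash
python3 look.py 3; python3 -c "
from h import *
to(.5092,-.0071,.2706,-2.7)"
```

```text
t 8.32 pos [ 0.5124 -0.0075  0.2778] tilt [ 0.03  -0.003 -1.   ] yaw -2.61 shift cm [0.35 0.02 0.71] turn 0.002 gap 0.0147 F [23.6 -4.9 22.2] 114.09990191459656
```

View pics/look3.png

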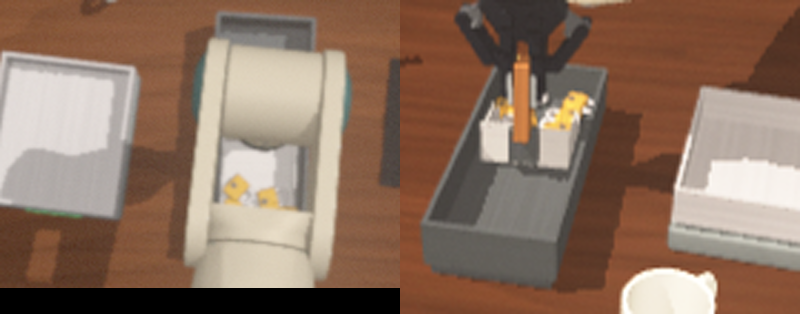

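The locks are entering: the top view shows two on the floor at (237,188) and (268,197). The scoop has ridden up 7 mm, though, so I'll back off, let it seat, and push again with a small wiggle.

Emit:
move_arm(
  motion=[
    [-1,[-0.8,0,0],0],
    [-1,[-1,0,0],0],
    [-1,[-0.4,0,0],0],
    [-1,[0,0,0],0],
    [-1,[0,0,0],0],
  ],
)

```text
t: 8.73
position: [0.5304, -0.0083, 0.2701]
tool_rot: [0.074, 3.139, -0.002]
contact_force: [-0.9, -2.6, 9.2]
finger_gap: 0.0146
gripper_force: 109.3
```

```bash
python3 -c "
from h import *
to(.5092,-.0071,.2706,-2.7)"
```

```text
t 8.73 pos [ 0.5304 -0.0083  0.2701] tilt [ 0.002 -0.001 -1.   ] yaw -2.7 shift cm [ 2.12  0.02 -0.05] turn 0.0 gap 0.0146 F [-0.9 -2.6  9.2] 109.30112957954407
```

Emit:
move_arm(
  motion=[
    [-1,[0.7,0.3,0],0],
    [-1,[0.6,-0.5,0],0],
    [-1,[0.5,0.4,0],0],
    [-1,[0.4,-0.2,0],0],
    [-1,[0,0,0],0],
  ],
)

```text
t: 9.15
position: [0.512, -0.0076, 0.2767]
tool_rot: [0.071, 3.113, -0.004]
contact_force: [23.5, -4.8, 17.3]
finger_gap: 0.0149
gripper_force: 113.2
```

```bash
python3 look.py 4; python3 -c "
from h import *
to(.5092,-.0071,.2706,-2.7)"
```

```text
t 9.25 pos [ 0.5121 -0.0076  0.2766] tilt [ 0.027 -0.004 -1.   ] yaw -2.63 shift cm [0.31 0.04 0.59] turn 0.001 gap 0.0146 F [23.4 -5.6 18.2] 113.1714928150177
```

View pics/look4.png

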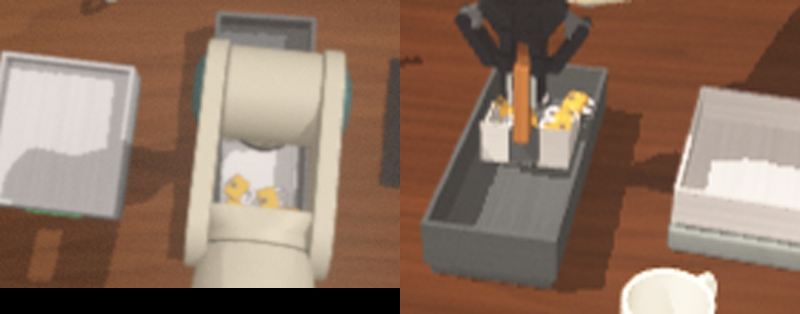

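The views show four or so locks in the scoop, with two at (237,188) and (268,197) in the top view. The rest is wedged against the end wall. I'll back off, lift straight up, and count.

Emit:
move_arm(
  motion=[
    [-1,[-0.5,0,0],0],
    [-1,[-0.5,0,0],0],
    [-1,[0,0,-0.4],0],
    [-1,[0,0,-0.8],0],
    [-1,[0,0,-0.8],0],
  ],
)

```text
t: 9.67
position: [0.5177, -0.0071, 0.2879]
tool_rot: [-0.074, -3.138, -0.001]
contact_force: [0.2, 0.8, -4.0]
finger_gap: 0.015
gripper_force: 108.4
```

Emit:
move_arm(
  motion=[
    [-1,[0,0,-1],0],
    [-1,[0,0,-1.2],0],
    [-1,[0,0,-1.2],0],
    [-1,[0,0,-1],0],
    [-1,[0,0,-0.6],0],
  ],
)

```text
t: 10.08
position: [0.5181, -0.0072, 0.3408]
tool_rot: [0.073, 3.139, -0.0]
contact_force: [1.2, 0.1, -2.8]
finger_gap: 0.0146
gripper_force: 108.4
```

Emit:
move_arm(
  motion=[
    [-1,[0,0,-0.3],0],
    [-1,[0,0,0],0],
    [-1,[0,0,0],0],
    [-1,[0,0,0],0],
    [-1,[0,0,0],0],
  ],
)

```text
t: 10.5
position: [0.5179, -0.0072, 0.3409]
tool_rot: [-0.073, -3.139, -0.0]
contact_force: [-0.2, -0.4, -3.2]
finger_gap: 0.0146
gripper_force: 108.4
```

```bash
cat > locks.py <<'E'
from h import *
for n in("scene","top"):
    c=r.read_camera(n); P=cloud(c); h=cv2.cvtColor(c["frame"],cv2.COLOR_RGB2HSV)
    m=((h[...,0]>17)&(h[...,0]<32)&(h[...,1]>120)&(h[...,2]>110)&box(P,(.3,.75),(-.32,.36),(.0,.2))).astype(np.uint8)
    k,l,st,ce=cv2.connectedComponentsWithStats(m)
    for i in range(1,k):
        if st[i,4]>6: q=P[l==i]; print(n,ce[i].round(0),st[i,4],np.median(q,0).round(3),"z",q[:,2].min().round(3),q[:,2].max().round(3),"x",q[:,0].min().round(3),q[:,0].max().round(3),"y",q[:,1].min().round(3),q[:,1].max().round(3))
E
python3 look.py 5; python3 locks.py; python3 -c "
from h import *
to(.5092,-.0071,.2706,-2.7)"
```

```text
scene [316. 174.] 22 [0.448 0.02  0.103] z 0.063 0.105 x 0.375 0.457 y 0.009 0.032
scene [320. 190.] 64 [0.433 0.031 0.031] z 0.019 0.09 x 0.379 0.485 y 0.01 0.041
scene [295. 190.] 28 [ 0.44  -0.047  0.031] z 0.026 0.034 x 0.429 0.445 y -0.058 -0.037
top [326. 243.] 50 [0.449 0.019 0.105] z 0.099 0.11 x 0.441 0.464 y 0.009 0.032
top [340. 246.] 31 [ 0.444 -0.02   0.104] z 0.1 0.11 x 0.436 0.45 y -0.026 -0.01
t 10.7 pos [ 0.518  -0.0072  0.3414] tilt [-0.001  0.    -1.   ] yaw -2.68 shift cm [ 0.87 -0.03  7.08] turn 0.0 gap 0.0149 F [ 0.1  0.3 -2.2] 108.40273261070251
```

View pics/look5.png

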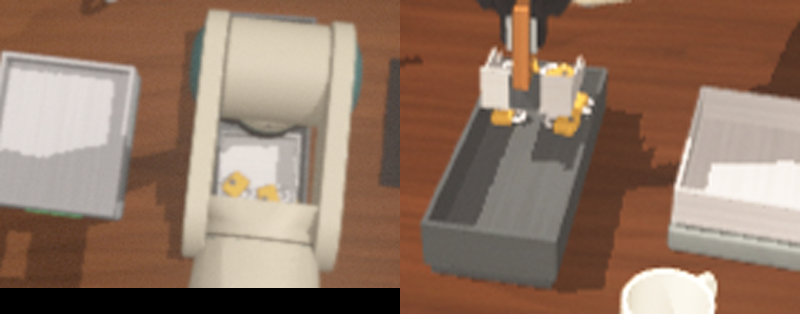

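Two locks are in the scoop, at (237,183) and (268,192) in the top view. The other four are in the bin, with two visible in the scene view at (503,118) and (570,125). I'll make two trips. First I'll carry these two to the pan gently.

Emit:
move_arm(
  motion=[
    [-1,[0,0,-1],0],
    [-1,[-0.3,1,-1],0],
    [-1,[-0.6,2,0],0],
    [-1,[-0.9,2.8,0],0],
    [-1,[-1,3,0],0],
  ],
)

```text
t: 11.12
position: [0.5505, 0.0805, 0.3637]
tool_rot: [0.076, 3.138, 0.001]
contact_force: [0.8, -1.4, -2.8]
finger_gap: 0.0145
gripper_force: 108.6
```

Emit:
move_arm(
  motion=[
    [-1,[-1,3,0],0],
    [-1,[-1,3,0],0],
    [-1,[-1,3,0],0],
    [-1,[-0.8,2.6,0],0],
    [-1,[-0.6,2,0],0],
  ],
)

```text
t: 11.53
position: [0.6006, 0.2163, 0.3629]
tool_rot: [0.071, 3.139, 0.002]
contact_force: [0.2, -0.6, -2.9]
finger_gap: 0.0148
gripper_force: 108.6
```

Emit:
move_arm(
  motion=[
    [-1,[-0.3,1.2,0],0.014],
    [-1,[0,0.4,0],0.014],
    [-1,[0,0,0],0.014],
    [-1,[0,0,0],0.012],
    [-1,[0,0,0],0],
  ],
)

```text
t: 11.95
position: [0.6041, 0.2283, 0.3622]
tool_rot: [0.161, 3.137, -0.0]
contact_force: [0.2, -0.0, -4.4]
finger_gap: 0.0152
gripper_force: 108.5
```

```bash
python3 locks.py; python3 -c "
from h import *
to(.6055,.2307,.304,-5.8)
P=np.load('top5.npy'); rect(box(P,(.40,.65),(.1,.35),(.065,.09)),'panrim',P)"
```

```text
scene [300. 186.] 76 [ 0.407 -0.037  0.032] z 0.019 0.036 x 0.374 0.445 y -0.057 -0.016
scene [319. 189.] 100 [0.412 0.027 0.031] z 0.019 0.036 x 0.376 0.455 y 0.01 0.041
scene [383. 189.] 39 [0.526 0.216 0.123] z 0.064 0.125 x 0.422 0.537 y 0.208 0.227
scene [399. 193.] 38 [0.539 0.259 0.125] z 0.057 0.127 x 0.424 0.549 y 0.245 0.272
top [324. 251.] 69 [0.432 0.024 0.033] z 0.027 0.039 x 0.421 0.448 y 0.013 0.038
top [349. 255.] 73 [ 0.425 -0.046  0.033] z 0.028 0.038 x 0.414 0.439 y -0.058 -0.038
top [322. 266.] 70 [0.394 0.03  0.033] z 0.029 0.039 x 0.379 0.407 y 0.017 0.04
top [343. 267.] 74 [ 0.39  -0.03   0.033] z 0.029 0.038 x 0.378 0.405 y -0.041 -0.018
t 12.05 pos [0.6042 0.2281 0.3621] tilt [ 0.  0. -1.] yaw -5.83 shift cm [-0.11  0.27  5.81] turn -0.001 gap 0.0148 F [ 0.   0.5 -2.9] 108.4779953956604
panrim 516 [array([513.1, 239.9]), array([166.9, 185.3]), np.float64(84.3)] z 0.0753
```

Emit:
move_arm(
  motion=[
    [-1,[-0.1,0.3,1],0],
    [-1,[0,0,2],0],
    [-1,[0,0,1.8],0],
    [-1,[0,0,0.9],0],
    [-1,[0,0,0],0],
  ],
)

```text
t: 12.47
position: [0.6065, 0.2322, 0.3156]
tool_rot: [0.158, 3.121, 0.011]
contact_force: [-4.3, 1.3, 34.2]
finger_gap: 0.015
gripper_force: 114.6
```

Emit:
move_arm(
  motion=[
    [-1,[0.8,0,0],0],
    [-1,[1.8,0,0],0],
    [-1,[2.9,0,0],0],
    [-1,[-3.5,0,0],0],
    [-1,[-1.4,0,0],0],
  ],
)

```text
t: 12.88
position: [0.5967, 0.2315, 0.2999]
tool_rot: [-0.157, -3.127, 0.006]
contact_force: [-10.2, -0.5, -6.1]
finger_gap: 0.0145
gripper_force: 109.1
```

```bash
python3 locks.py|grep -v " 0.0[12345].*x 0.37"; python3 -c "
from h import *
to(.6055,.2307,.304,-5.8)"
```

```text
scene [300. 186.] 77 [ 0.409 -0.038  0.032] z 0.02 0.036 x 0.381 0.445 y -0.057 -0.016
scene [381. 194.] 9 [0.448 0.219 0.053] z 0.048 0.055 x 0.437 0.457 y 0.219 0.222
scene [399. 200.] 7 [0.467 0.272 0.053] z 0.051 0.054 x 0.461 0.481 y 0.271 0.275
top [324. 251.] 66 [0.432 0.024 0.033] z 0.028 0.038 x 0.421 0.448 y 0.013 0.037
top [349. 255.] 72 [ 0.425 -0.046  0.033] z 0.028 0.04 x 0.414 0.439 y -0.057 -0.038
t 12.98 pos [0.5988 0.2316 0.3014] tilt [-0.009 -0.002 -1.   ] yaw -5.83 shift cm [-0.67 -0.02 -0.27] turn -0.001 gap 0.0146 F [-7.7 -2.5 -6. ] 109.18824434280396
```

Both locks are in the pan. I'll lift clear and check the scoop's attitude in the grip, because it touched the rim on the way in.

Emit:
move_arm(
  motion=[
    [-1,[0,0,-0.6],0],
    [-1,[0,0,-1.5],0],
    [-1,[0,0,-2.5],0],
    [-1,[0,0,-2],0],
    [-1,[0,0,-0.6],0],
  ],
)

```text
t: 13.4
position: [0.5997, 0.2325, 0.3813]
tool_rot: [0.158, 3.13, 0.004]
contact_force: [-0.4, -0.7, -1.4]
finger_gap: 0.0144
gripper_force: 110.0
```

Emit:
move_arm(
  motion=[
    [-1,[0,0,0],0],
    [-1,[0,0,0],0],
    [-1,[0,0,0],0],
    [-1,[0,0,0],0],
    [-1,[0,0,0],0],
  ],
)

```text
t: 13.82
position: [0.5995, 0.2325, 0.3752]
tool_rot: [-0.158, -3.135, 0.001]
contact_force: [-0.0, 0.1, -2.4]
finger_gap: 0.0146
gripper_force: 110.0
```

```bash
cat > att.py <<'E'
from h import *
s=r.read_state(); R=Ro.from_rotvec(s["tool_rot"]).as_matrix(); p=s["position"]
for n in("scene","top"):
    P=cloud(r.read_camera(n))
    L=(P-p)@R; L=np.stack([-L[...,0],L[...,1],-L[...,2]-.2517*-1],-1)  # x,y as scoop about handle axis, z height above nominal underside
    L[...,0]+=.056
    q=L[box(L,(-.035,.025),(-.035,.035),(-.02,.02))]
    if len(q)>10:
        A=np.c_[q[:,:2],np.ones(len(q))]; print(n,"floor plane",np.linalg.lstsq(A,q[:,2],rcond=None)[0].round(4),len(q))
    w=L[box(L,(-.06,.05),(-.06,.06),(.03,.06))]; print(n,"walls",len(w),w.min(0).round(3) if len(w) else'',w.max(0).round(3) if len(w) else '')
    b=L[box(L,(.035,.06),(-.044,.044),(.0,.05))&(abs(L[...,1])>.012)]
    if len(b)>10: A=np.c_[b[:,2],np.ones(len(b))]; print(n,"back wall x vs z",np.linalg.lstsq(A,b[:,0],rcond=None)[0].round(4),len(b))
E
python3 att.py; python3 look.py 6;  python3 -c "
from h import *
to(.6055,.2307,.304,-5.8)"
```

```text
scene floor plane [ 0.1513 -0.0054  0.0074] 32
scene walls 134 [-0.011 -0.046  0.03 ] [0.05  0.046 0.05 ]
scene back wall x vs z [-0.0234  0.0504] 356
top walls 87 [ 0.008 -0.009  0.03 ] [0.05  0.046 0.059]
top back wall x vs z [0.1128 0.0411] 108
t 14.02 pos [0.5995 0.2325 0.3763] tilt [-0. -0. -1.] yaw -5.77 shift cm [-0.62 -0.12  7.23] turn 0.0 gap 0.0149 F [-0.7  0.1 -1.6] 110.03225684165955
```

View pics/look6.png

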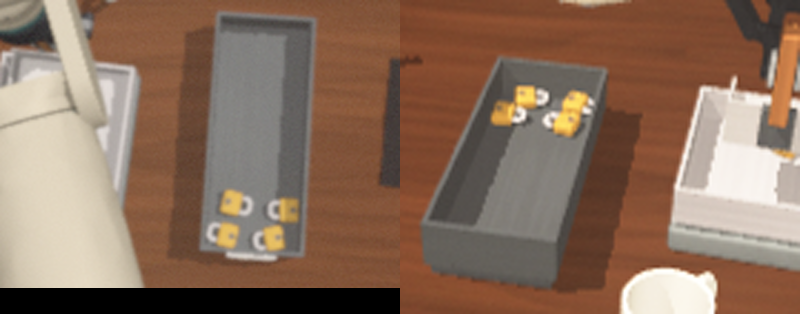

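The four remaining locks are at (235,203), (287,210), (227,235) and (270,238) in the top view. The scene view also shows a bracket below the handle at (775,130), and that is what touched the rim. I'll go back to the bin, offset slightly towards −y to match where those locks lie.

Emit:
move_arm(
  motion=[
    [-1,[-0.6,-2.5,0],0],
    [-1,[-0.8,-3.8,0],0],
    [-1,[-0.8,-4,0],0],
    [-1,[-0.8,-4,0],0],
    [-1,[-0.8,-4,0],0],
  ],
)

```text
t: 14.43
position: [0.6187, 0.045, 0.3768]
tool_rot: [0.157, 3.137, 0.0]
contact_force: [0.4, 0.7, -2.3]
finger_gap: 0.0148
gripper_force: 109.9
```

Emit:
move_arm(
  motion=[
    [-1,[-0.8,-4,0],0],
    [-1,[0,-2.2,0],0],
    [-1,[0,-0.4,0],-0.027],
    [-1,[0,0,0],-0.027],
    [-1,[0,0,0],0],
  ],
)

```text
t: 14.85
position: [0.6202, -0.0207, 0.3767]
tool_rot: [0.074, 3.141, 0.0]
contact_force: [0.1, 0.6, -2.0]
finger_gap: 0.0146
gripper_force: 109.9
```

```bash
python3 att.py;  python3 -c "
from h import *
to(.6206,-.0197,.275,-2.7)
P=np.load('top0.npy');
"
```

```text
scene floor plane [ 0.1318 -0.0106  0.0068] 37
scene walls 133 [-0.01  -0.046  0.03 ] [0.05  0.046 0.05 ]
scene back wall x vs z [-0.0201  0.0507] 333
top floor plane [-2.0519  0.0689  0.0568] 13
top walls 123 [ 0.015 -0.045  0.03 ] [0.05  0.046 0.057]
top back wall x vs z [0.1353 0.0413] 215
t 14.95 pos [ 0.6202 -0.0197  0.3767] tilt [ 0.  0. -1.] yaw -2.72 shift cm [-0.04  0.   10.17] turn -0.0 gap 0.0149 F [-1.   0.2 -2.6] 109.91284847259521
```

Emit:
move_arm(
  motion=[
    [-1,[0,0,1.5],0],
    [-1,[0,0,3],0],
    [-1,[0,0,3],0],
    [-1,[0,0,1.8],0],
    [-1,[0,0,0.4],0],
  ],
)

```text
t: 15.37
position: [0.6193, -0.0192, 0.2749]
tool_rot: [-0.073, -3.133, -0.001]
contact_force: [-0.1, -0.6, -2.9]
finger_gap: 0.0144
gripper_force: 109.8
```

Emit:
move_arm(
  motion=[
    [-1,[0,0,0],0],
    [-1,[0,0,0.2],0],
    [-1,[0,0,0.2],0],
    [-1,[0,0,0.1],0],
    [-1,[0,0,0],0],
  ],
)

```text
t: 15.78
position: [0.6204, -0.0198, 0.2756]
tool_rot: [0.074, 3.139, -0.0]
contact_force: [-0.4, -0.3, -1.7]
finger_gap: 0.0148
gripper_force: 109.8
```

Emit:
move_arm(
  motion=[
    [-1,[0,0,0.1],0],
    [-1,[0,0,0],0],
    [-1,[0,0,0.1],0],
    [-1,[0,0,0],0],
    [-1,[0,0,0],0],
  ],
)

```text
t: 16.2
position: [0.6202, -0.0199, 0.2726]
tool_rot: [-0.074, -3.141, -0.0]
contact_force: [0.7, 0.0, -2.3]
finger_gap: 0.0145
gripper_force: 109.8
```

Emit:
move_arm(
  motion=[
    [-1,[0,0,0.2],0],
    [-1,[0,0,0.1],0],
    [-1,[0,0,0.1],0],
    [-1,[0.6,0,0.1],0],
    [-1,[1,0,0],0],
  ],
)

```text
t: 16.62
position: [0.6052, -0.0192, 0.2697]
tool_rot: [0.074, 3.135, -0.0]
contact_force: [3.1, -0.8, 3.7]
finger_gap: 0.0149
gripper_force: 111.0
```

Emit:
move_arm(
  motion=[
    [-1,[1.2,0,0],0],
    [-1,[1.2,0,0],0],
    [-1,[1.2,0,0],0],
    [-1,[1.2,0,0],0],
    [-1,[1.2,0,0],0],
  ],
)

```text
t: 17.03
position: [0.5444, -0.0163, 0.2697]
tool_rot: [0.073, 3.135, -0.0]
contact_force: [3.1, -1.2, 3.8]
finger_gap: 0.0146
gripper_force: 111.0
```

Emit:
move_arm(
  motion=[
    [-1,[1,0,0],0],
    [-1,[0.8,0,0],0],
    [-1,[0.8,0,0],0],
    [-1,[0.6,0,0],0],
    [-1,[0,0,0],0],
  ],
)

```text
t: 17.45
position: [0.5124, -0.0151, 0.2695]
tool_rot: [0.073, 3.136, -0.002]
contact_force: [4.4, -3.4, 6.4]
finger_gap: 0.015
gripper_force: 111.2
```

```bash
python3 locks.py;  python3 -c "
from h import *
to(.505,-.0142,.2706,-2.7)"
```

```text
scene [309. 186.] 14 [ 0.407 -0.008  0.031] z 0.026 0.109 x 0.392 0.514 y -0.017 0.006
scene [319. 187.] 69 [0.41  0.023 0.032] z 0.021 0.036 x 0.375 0.443 y 0.006 0.042
scene [384. 195.] 31 [0.456 0.227 0.053] z 0.047 0.057 x 0.438 0.462 y 0.221 0.237
scene [395. 201.] 37 [0.478 0.261 0.052] z 0.044 0.056 x 0.456 0.486 y 0.251 0.275
top [239. 237.] 54 [0.466 0.259 0.054] z 0.049 0.058 x 0.454 0.481 y 0.251 0.273
top [250. 246.] 57 [0.443 0.227 0.054] z 0.049 0.059 x 0.432 0.457 y 0.219 0.239
t 17.55 pos [ 0.5128 -0.0151  0.2693] tilt [ 0.004 -0.001 -1.   ] yaw -2.69 shift cm [ 0.78  0.06 -0.13] turn 0.0 gap 0.0151 F [ 4.1 -2.9  6.4] 111.06070518493652
```

Emit:
move_arm(
  motion=[
    [-1,[0.6,0,0],0],
    [-1,[0.5,0,0],0],
    [-1,[0.4,0,0],0],
    [-1,[0,0,0],0],
    [-1,[0,0,0],0],
  ],
)

```text
t: 17.97
position: [0.498, -0.0142, 0.2694]
tool_rot: [0.074, 3.136, -0.0]
contact_force: [4.8, -1.0, 8.2]
finger_gap: 0.0146
gripper_force: 111.1
```

```bash
python3 locks.py|head -3;  python3 -c "
from h import *
to(.505,-.0142,.2706,-2.7)"
```

```text
scene [309. 185.] 21 [ 0.405 -0.009  0.032] z 0.027 0.108 x 0.375 0.509 y -0.017 0.007
scene [318. 187.] 60 [0.41  0.021 0.033] z 0.019 0.038 x 0.378 0.441 y 0.002 0.041
scene [384. 195.] 33 [0.454 0.228 0.052] z 0.046 0.056 x 0.435 0.463 y 0.221 0.24
t 18.07 pos [ 0.4981 -0.0142  0.2694] tilt [ 0.004 -0.    -1.   ] yaw -2.69 shift cm [-0.69  0.03 -0.12] turn 0.0 gap 0.0146 F [ 5.4 -0.6  8. ] 111.10000133514404
```

Emit:
move_arm(
  motion=[
    [-1,[0.4,0,0],0],
    [-1,[0.4,0,0],0],
    [-1,[0.3,0,0],0],
    [-1,[0,0,0],0],
    [-1,[0,0,0],0],
  ],
)

```text
t: 18.48
position: [0.4879, -0.0136, 0.2704]
tool_rot: [0.074, 3.131, 0.0]
contact_force: [11.0, -0.1, 7.0]
finger_gap: 0.0148
gripper_force: 111.1
```

```bash
python3 locks.py|head -3;  python3 -c "
from h import *
to(.505,-.0142,.2706,-2.7)"
```

```text
scene [309. 184.] 22 [ 0.397 -0.008  0.033] z 0.03 0.098 x 0.378 0.498 y -0.015 0.0
scene [317. 186.] 44 [0.413 0.019 0.035] z 0.025 0.039 x 0.382 0.436 y 0.002 0.038
scene [384. 196.] 29 [0.457 0.228 0.053] z 0.046 0.056 x 0.435 0.462 y 0.221 0.237
t 18.58 pos [ 0.488  -0.0136  0.2704] tilt [ 0.01 -0.   -1.  ] yaw -2.69 shift cm [-1.7   0.02 -0.  ] turn 0.0 gap 0.0149 F [10.4 -0.6  6.9] 111.13672614097595
```

Emit:
move_arm(
  motion=[
    [-1,[0,0,-0.4],0],
    [-1,[0,0,-0.6],0],
    [-1,[0,0,-0.8],0],
    [-1,[0,0,-1],0],
    [-1,[0,0,-1],0],
  ],
)

```text
t: 19.0
position: [0.486, -0.0135, 0.306]
tool_rot: [-0.073, -3.138, -0.0]
contact_force: [-0.2, 0.4, -3.5]
finger_gap: 0.0149
gripper_force: 109.7
```

Emit:
move_arm(
  motion=[
    [-1,[0,0,-1],0],
    [-1,[0,0,-1],0],
    [-1,[0,0,-1],0],
    [-1,[0,0,-0.8],0],
    [-1,[0,0,-0.4],0],
  ],
)

```text
t: 19.42
position: [0.4865, -0.0136, 0.3494]
tool_rot: [0.073, 3.139, -0.0]
contact_force: [1.7, -0.3, -2.1]
finger_gap: 0.0146
gripper_force: 109.7
```

Emit:
move_arm(
  motion=[
    [-1,[-0.4,0,0],0],
    [-1,[-0.8,0,0],0],
    [-1,[-0.8,0,0],0],
    [-1,[-0.4,0,0],0],
    [-1,[0,0,0],0],
  ],
)

```text
t: 19.83
position: [0.5112, -0.0148, 0.3468]
tool_rot: [-0.073, -3.139, -0.0]
contact_force: [1.0, -0.3, -3.0]
finger_gap: 0.0148
gripper_force: 109.7
```

```bash
python3 look.py 7; python3 locks.py;  python3 -c "
from h import *
to(.505,-.0142,.2706,-2.7)"
```

```text
scene [295. 166.] 11 [ 0.43  -0.046  0.113] z 0.109 0.176 x 0.421 0.522 y -0.051 -0.026
scene [315. 170.] 12 [0.441 0.014 0.114] z 0.112 0.115 x 0.436 0.449 y 0.006 0.025
scene [318. 187.] 38 [0.413 0.023 0.031] z 0.023 0.035 x 0.377 0.422 y 0.009 0.031
scene [384. 195.] 33 [0.455 0.228 0.052] z 0.047 0.055 x 0.436 0.461 y 0.222 0.24
scene [395. 201.] 44 [0.478 0.26  0.052] z 0.045 0.055 x 0.456 0.486 y 0.248 0.275
top [238. 237.] 54 [0.464 0.26  0.054] z 0.049 0.058 x 0.453 0.478 y 0.25 0.272
top [250. 246.] 57 [0.443 0.227 0.053] z 0.049 0.059 x 0.432 0.457 y 0.219 0.238
top [328. 246.] 57 [0.443 0.014 0.114] z 0.109 0.119 x 0.432 0.456 y 0.004 0.024
top [349. 253.] 27 [ 0.426 -0.041  0.112] z 0.108 0.116 x 0.423 0.429 y -0.051 -0.028
t 20.03 pos [ 0.5103 -0.0147  0.3474] tilt [-0.001  0.    -1.   ] yaw -2.68 shift cm [0.52 0.03 7.68] turn 0.0 gap 0.0148 F [-0.6 -0.8 -3. ] 109.7396457195282
```

View pics/look7.png

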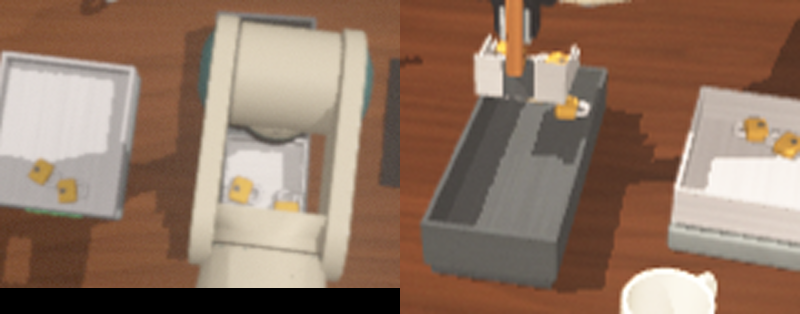

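Two locks are in the scoop. The one at (240,188) in the top view is well inside, but the one at (285,205) is near the lip. I'll retract gently over the bin, then jerk forward so they slide towards the back wall.

Emit:
move_arm(
  motion=[
    [-1,[-0.4,0,0],0],
    [-1,[-0.8,0,0],0],
    [-1,[-1.2,0,0],0],
    [-1,[-1.4,0,0],0],
    [-1,[-1.4,0,0],0],
  ],
)

```text
t: 20.45
position: [0.5633, -0.0172, 0.3478]
tool_rot: [0.074, 3.14, 0.0]
contact_force: [0.1, -0.0, -2.4]
finger_gap: 0.0147
gripper_force: 109.7
```

Emit:
move_arm(
  motion=[
    [-1,[-1.2,0,0],0],
    [-1,[-1,0,0],0],
    [-1,[-0.6,0,0],0],
    [-1,[-0.2,0,0],0],
    [-1,[0,0,0],0],
  ],
)

```text
t: 20.87
position: [0.5926, -0.0186, 0.3473]
tool_rot: [-0.074, -3.14, -0.0]
contact_force: [-0.1, -0.5, -2.9]
finger_gap: 0.0146
gripper_force: 109.7
```

Emit:
move_arm(
  motion=[
    [-1,[4,0,0],0],
    [-1,[2.4,0,0],0],
    [-1,[1.3,0,0],0],
    [-1,[0.5,0,0],0],
    [-1,[0,0,0],0],
  ],
)

```text
t: 21.28
position: [0.5096, -0.0146, 0.3484]
tool_rot: [0.073, 3.139, -0.0]
contact_force: [-0.1, -1.2, -2.7]
finger_gap: 0.0145
gripper_force: 109.8
```

```bash
python3 locks.py;  python3 -c "
from h import *
to(.505,-.0142,.2706,-2.7)"
```

```text
scene [311. 169.] 12 [0.442 0.002 0.115] z 0.114 0.117 x 0.437 0.448 y -0.006 0.013
scene [309. 187.] 37 [ 0.418 -0.007  0.033] z 0.023 0.037 x 0.391 0.425 y -0.024 0.01
scene [319. 187.] 41 [0.412 0.025 0.032] z 0.022 0.035 x 0.378 0.425 y 0.015 0.035
scene [384. 195.] 34 [0.454 0.228 0.053] z 0.046 0.057 x 0.436 0.465 y 0.219 0.237
scene [395. 201.] 47 [0.477 0.26  0.053] z 0.046 0.056 x 0.457 0.487 y 0.248 0.275
top [238. 237.] 55 [0.464 0.26  0.054] z 0.05 0.059 x 0.453 0.479 y 0.25 0.273
top [250. 246.] 57 [0.443 0.227 0.054] z 0.05 0.061 x 0.432 0.457 y 0.218 0.239
top [333. 244.] 57 [0.448 0.001 0.115] z 0.112 0.121 x 0.435 0.459 y -0.007 0.012
t 21.38 pos [ 0.5106 -0.0147  0.3483] tilt [ 0.002 -0.    -1.   ] yaw -2.68 shift cm [0.57 0.03 7.77] turn 0.0 gap 0.015 F [ 0.4  0.5 -1.7] 109.82447862625122
```

The second lock dropped back into the bin, but one lock is secure in the scoop, and that makes three. I'll carry it over.

Emit:
move_arm(
  motion=[
    [-1,[-0.3,1,-0.8],0],
    [-1,[-0.6,2,-0.8],0],
    [-1,[-0.9,2.6,0],0],
    [-1,[-1.2,2.8,0],0],
    [-1,[-1.4,2.8,0],0],
  ],
)

```text
t: 21.8
position: [0.5604, 0.097, 0.3646]
tool_rot: [0.074, 3.14, 0.001]
contact_force: [-0.4, 0.0, -2.5]
finger_gap: 0.0146
gripper_force: 109.8
```

Emit:
move_arm(
  motion=[
    [-1,[-1.5,2.8,0],0],
    [-1,[-1.5,2.8,0],0],
    [-1,[-1.4,2.6,0],0],
    [-1,[-1.2,2.2,0],0],
    [-1,[-0.9,1.6,0],0],
  ],
)

```text
t: 22.22
position: [0.6311, 0.2151, 0.3633]
tool_rot: [-0.071, -3.141, -0.001]
contact_force: [0.2, -0.4, -3.1]
finger_gap: 0.0147
gripper_force: 109.8
```

Emit:
move_arm(
  motion=[
    [-1,[-0.8,0.9,0],0],
    [-1,[-0.5,0.5,0],0.018],
    [-1,[-0.3,0.1,0],0.018],
    [-1,[0,0,0],0.018],
    [-1,[0,0,0],0],
  ],
)

```text
t: 22.63
position: [0.647, 0.2262, 0.3635]
tool_rot: [-0.16, -3.137, 0.0]
contact_force: [0.6, 0.7, -2.3]
finger_gap: 0.0148
gripper_force: 109.8
```

```bash
python3 locks.py;  python3 -c "
from h import *
to(.6473,.2265,.334,-5.8)"
```

```text
scene [312. 187.] 124 [ 0.412 -0.004  0.032] z 0.017 0.046 x 0.374 0.436 y -0.027 0.035
scene [384. 195.] 28 [0.455 0.223 0.054] z 0.05 0.198 x 0.437 0.653 y 0.206 0.234
scene [396. 199.] 16 [0.583 0.247 0.129] z 0.053 0.191 x 0.461 0.658 y 0.234 0.272
top [332. 261.] 196 [ 0.407 -0.004  0.034] z 0.018 0.048 x 0.386 0.432 y -0.033 0.034
t 22.73 pos [0.6467 0.2258 0.3639] tilt [ 0.  0. -1.] yaw -5.79 shift cm [-0.05  0.07  2.99] turn 0.0 gap 0.0149 F [-0.8  0.4 -2.2] 109.80950474739075
```

Emit:
move_arm(
  motion=[
    [-1,[0,0.1,0.8],0],
    [-1,[0,0,1.2],0],
    [-1,[0,0,0.7],0],
    [-1,[0,0,0.2],0],
    [-1,[0,0,0],0],
  ],
)

```text
t: 23.15
position: [0.6467, 0.227, 0.3328]
tool_rot: [-0.158, -3.135, 0.001]
contact_force: [0.2, -0.8, -2.1]
finger_gap: 0.015
gripper_force: 109.8
```

Emit:
move_arm(
  motion=[
    [-1,[0.8,0,0],0],
    [-1,[1.8,0,0],0],
    [-1,[2.9,0,0],0],
    [-1,[-3.5,0,0],0],
    [-1,[-1.4,0,0],0],
  ],
)

```text
t: 23.57
position: [0.6385, 0.2269, 0.3301]
tool_rot: [-0.156, -3.128, 0.006]
contact_force: [1.2, -0.0, -1.7]
finger_gap: 0.0149
gripper_force: 109.8
```

```bash
python3 locks.py;  python3 -c "
from h import *
to(.6473,.2265,.334,-5.8)"
```

```text
scene [312. 187.] 121 [ 0.413 -0.004  0.032] z 0.017 0.045 x 0.373 0.438 y -0.027 0.034
top [337. 261.] 128 [ 0.407 -0.013  0.036] z 0.017 0.05 x 0.386 0.432 y -0.033 0.007
top [324. 262.] 69 [0.404 0.023 0.033] z 0.028 0.039 x 0.39 0.418 y 0.012 0.034
t 23.67 pos [0.6414 0.2269 0.3344] tilt [ 0. -0. -1.] yaw -5.84 shift cm [-0.59  0.02  0.04] turn -0.001 gap 0.0147 F [ 0.4  0.1 -2.1] 109.86892461776733
```

Emit:
move_arm(
  motion=[
    [-1,[0,0,-1],0],
    [-1,[0,0,-1.5],0],
    [-1,[0,0,-1.5],0],
    [-1,[0,0,-1],0],
    [-1,[0,0,-0.5],0],
  ],
)

```text
t: 24.08
position: [0.6407, 0.228, 0.3933]
tool_rot: [0.157, 3.133, 0.003]
contact_force: [0.2, 0.4, -1.9]
finger_gap: 0.0149
gripper_force: 109.9
```

Emit:
move_arm(
  motion=[
    [-1,[0,-1,0],0],
    [-1,[0,-2,0],0],
    [-1,[0,-2,0],0],
    [-1,[0,-1,0],0],
    [-1,[0,0,0],0],
  ],
)

```text
t: 24.5
position: [0.6349, 0.1657, 0.3892]
tool_rot: [-0.163, -3.136, 0.001]
contact_force: [-0.2, 0.4, -1.8]
finger_gap: 0.015
gripper_force: 109.9
```

```bash
python3 locks.py;  python3 -c "
from h import *
to(.6473,.2265,.334,-5.8)"
```

```text
scene [312. 187.] 125 [ 0.413 -0.004  0.032] z 0.017 0.045 x 0.376 0.438 y -0.027 0.035
scene [386. 201.] 51 [0.492 0.233 0.052] z 0.045 0.055 x 0.446 0.509 y 0.225 0.242
scene [395. 201.] 54 [0.475 0.26  0.053] z 0.044 0.055 x 0.455 0.487 y 0.248 0.275
top [235. 239.] 8 [0.461 0.269 0.055] z 0.053 0.057 x 0.458 0.464 y 0.266 0.272
top [337. 261.] 126 [ 0.407 -0.013  0.035] z 0.021 0.047 x 0.386 0.432 y -0.033 0.007
top [324. 262.] 68 [0.404 0.024 0.033] z 0.026 0.039 x 0.39 0.418 y 0.012 0.034
t 24.6 pos [0.6349 0.1679 0.3894] tilt [-0.     0.001 -1.   ] yaw -5.81 shift cm [-0.65  5.95  5.55] turn -0.0 gap 0.0148 F [ 0.1  0.7 -2.5] 109.88009333610535
```

Emit:
move_arm(
  motion=[
    [-1,[-0.2,-2,0],0],
    [-1,[-0.2,-3.6,0],0],
    [-1,[-0.2,-4,0],0],
    [-1,[-0.2,-4,0],0],
    [-1,[-0.2,-4,0],0],
  ],
)

```text
t: 25.02
position: [0.627, -0.0084, 0.3895]
tool_rot: [0.155, 3.138, 0.001]
contact_force: [0.5, 0.8, -2.6]
finger_gap: 0.0145
gripper_force: 109.9
```

Emit:
move_arm(
  motion=[
    [-1,[-0.2,-4,0],0],
    [-1,[-0.2,-4,0],0],
    [-1,[-0.2,-4,0],0],
    [-1,[-0.2,-4,0],0],
    [-1,[-0.2,-3.4,0],0],
  ],
)

```text
t: 25.43
position: [0.6175, -0.2037, 0.3895]
tool_rot: [0.158, 3.138, 0.0]
contact_force: [0.9, 0.1, -1.7]
finger_gap: 0.0148
gripper_force: 109.9
```

Emit:
move_arm(
  motion=[
    [-1,[0,-2.4,0],0],
    [-1,[0,-0.8,0],-0.056],
    [-1,[0,0,0],-0.056],
    [-1,[0,0,0],0],
    [-1,[0,0,0],0],
  ],
)

```text
t: 25.85
position: [0.6148, -0.2332, 0.3894]
tool_rot: [0.017, -3.141, -0.001]
contact_force: [0.5, 0.7, -2.1]
finger_gap: 0.0148
gripper_force: 109.9
```

```bash
python3 locks.py; python3 att.py; python3 -c "
from h import *
to(.6131,-.2341,.2557,.64)"
```

```text
scene [312. 187.] 123 [ 0.412 -0.004  0.032] z 0.018 0.047 x 0.375 0.44 y -0.028 0.034
scene [384. 200.] 103 [0.482 0.228 0.053] z 0.043 0.056 x 0.434 0.51 y 0.213 0.242
scene [395. 201.] 52 [0.476 0.26  0.053] z 0.046 0.056 x 0.456 0.486 y 0.248 0.275
top [251. 230.] 55 [0.49  0.225 0.054] z 0.049 0.061 x 0.476 0.501 y 0.213 0.241
top [238. 237.] 56 [0.465 0.261 0.055] z 0.05 0.059 x 0.453 0.481 y 0.25 0.274
top [250. 246.] 54 [0.443 0.226 0.054] z 0.049 0.06 x 0.432 0.457 y 0.218 0.238
top [332. 261.] 200 [ 0.407 -0.004  0.033] z 0.016 0.048 x 0.386 0.432 y -0.033 0.034
scene floor plane [0.1244 0.0065 0.0066] 28
scene walls 151 [-0.009 -0.047  0.03 ] [0.05  0.047 0.05 ]
scene back wall x vs z [-0.0308  0.0511] 322
top walls 74 [ 0.032 -0.047  0.031] [0.05  0.046 0.058]
top back wall x vs z [0.0376 0.0446] 54
t 26.05 pos [ 0.6146 -0.2331  0.3897] tilt [ 0.  0. -1.] yaw 0.66 shift cm [ 0.15 -0.1  13.4 ] turn 0.0 gap 0.0146 F [-0.  -0.2 -2.3] 109.91000533103943
```

There are three locks in the pan and three in the bin. I'll set the scoop down on the mat.

Emit:
move_arm(
  motion=[
    [-1,[0,0,2.5],0],
    [-1,[0,0,3.6],0],
    [-1,[0,0,3.6],0],
    [-1,[0,0,2.2],0],
    [-1,[0,0,0.7],0],
  ],
)

```text
t: 26.47
position: [0.6135, -0.233, 0.2581]
tool_rot: [0.018, -3.134, -0.006]
contact_force: [-0.4, -0.0, -2.2]
finger_gap: 0.0149
gripper_force: 109.9
```

Emit:
move_arm(
  motion=[
    [-1,[0,0,0],0],
    [-1,[0,0,0.2],0],
    [-1,[0,0,0.2],0],
    [-1,[0,0,0.1],0],
    [-1,[0,0,0],0],
  ],
)

```text
t: 26.88
position: [0.6146, -0.234, 0.2601]
tool_rot: [-0.018, 3.139, -0.001]
contact_force: [-0.2, -0.0, -2.5]
finger_gap: 0.0147
gripper_force: 109.9
```

Emit:
move_arm(
  motion=[
    [-1,[0,0,0.1],0],
    [-1,[0,0,0],0],
    [-1,[0,0,0.1],0],
    [-1,[0,0,0],0],
    [-1,[0,0,0],0],
  ],
)

```text
t: 27.3
position: [0.6143, -0.2339, 0.2566]
tool_rot: [0.018, -3.141, -0.0]
contact_force: [0.3, -0.4, -2.5]
finger_gap: 0.0144
gripper_force: 109.9
```

Emit:
move_arm(
  motion=[
    [-1,[0,0,0.1],0],
    [-1,[0,0,0],0],
    [-1,[0,0,0.1],0],
    [-1,[0,0,0],0],
    [-1,[0,0,0],0],
  ],
)

```text
t: 27.72
position: [0.6143, -0.234, 0.2546]
tool_rot: [0.018, -3.141, -0.0]
contact_force: [0.8, 0.8, -2.1]
finger_gap: 0.015
gripper_force: 109.9
```

Emit:
move_arm(
  motion=[
    [-1,[0,0,0.1],0],
    [-1,[0,0,0],0],
    [-1,[0,0,0],0],
    [-1,[0,0,0],0],
    [-1,[0,0,0],0],
  ],
)

```text
t: 28.13
position: [0.6144, -0.234, 0.2542]
tool_rot: [-0.018, 3.141, -0.0]
contact_force: [0.4, 0.9, 3.4]
finger_gap: 0.0146
gripper_force: 110.5
```

Contact, at 3.4 N. Releasing now.

Emit:
move_arm(
  motion=[
    [-0.5,[0,0,0],0],
    [-0.3,[0,0,0],0],
    [0,[0,0,0],0],
    [0.5,[0,0,0],0],
    [1,[0,0,0],0],
  ],
  squeeze=20,
)

```text
t: 28.55
position: [0.6143, -0.2339, 0.2535]
tool_rot: [0.018, -3.141, -0.0]
contact_force: [0.9, -0.5, -0.2]
finger_gap: 0.0653
gripper_force: 0.0
```

Emit:
move_arm(
  motion=[
    [1,[0,0,0],0],
    [1,[0,0,0],0],
    [1,[0,0,0],0],
    [1,[0,0,0],0],
    [1,[0,0,0],0],
  ],
)

```text
t: 28.97
position: [0.6143, -0.2339, 0.2536]
tool_rot: [0.018, -3.141, -0.0]
contact_force: [-0.3, 0.1, -1.0]
finger_gap: 0.0751
gripper_force: 23.7
```

Emit:
move_arm(
  motion=[
    [1,[0,0,-1],0],
    [1,[0,0,-3],0],
    [1,[0,0,-4],0],
    [1,[0,0,-4],0],
    [1,[0,0,-3],0],
  ],
)

```text
t: 29.38
position: [0.6139, -0.2338, 0.4083]
tool_rot: [-0.018, 3.138, -0.002]
contact_force: [1.2, 0.4, -1.4]
finger_gap: 0.0754
gripper_force: 22.8
```

Emit:
move_arm(
  motion=[
    [1,[2,2,0],0],
    [1,[2.5,2.5,0],0],
    [1,[2.5,2.5,0],0],
    [1,[2,2,0],0],
    [1,[0,0,0],0],
  ],
)

```text
t: 29.8
position: [0.5207, -0.1421, 0.4041]
tool_rot: [0.021, -3.14, -0.002]
contact_force: [-0.1, 1.2, -1.9]
finger_gap: 0.0754
gripper_force: 23.0
```

```bash
python3 - <<'E'
from h import *
to(.6,-.2,.4,0)
for n in("top","scene"):
    Q=cloud(r.read_camera(n)); O=np.load(n+"0.npy")
    for nm,b in(("handle",((.57,.66),(-.30,-.17),(.1,.16))),("walls",((.48,.60),(-.32,-.17),(.025,.056))),("can",((.72,.82),(-.2,-.1),(.1,.14))),("mug",((.7,.83),(.09,.22),(.06,.1)))):
        for k,t in((O,"was"),(Q,"now")):
            m=box(k,*b)
            if m.sum()>5: rect(m,n+" "+nm+" "+t,k)
E
python3 locks.py
```

```text
t 29.8 pos [ 0.5207 -0.1421  0.4041] tilt [-0.002  0.002 -1.   ] yaw 0.78 shift cm [-7.85 -5.9   0.39] turn 0.014 gap 0.0754 F [-0.1  1.2 -1.9] 23.025151334168186
top handle was 96 [array([ 615.3, -238.1]), array([26.9, 16.3]), np.float64(1.1)] z 0.1298
top walls was 117 [array([ 567.7, -236. ]), array([64.5, 97. ]), np.float64(0.3)] z 0.0382
top can was 296 [array([ 773.4, -153.1]), array([48.7, 49.7]), np.float64(29.6)] z 0.1196
top can now 297 [array([ 774.4, -152.9]), array([48. , 48.5]), np.float64(20.7)] z 0.1195
top mug was 287 [array([745.4, 151.8]), array([76. , 90.7]), np.float64(89.7)] z 0.0787
top mug now 286 [array([746.9, 151.1]), array([88.7, 75.2]), np.float64(3.3)] z 0.0785
scene handle was 119 [array([ 618.6, -237.2]), array([16. , 25.7]), np.float64(88.7)] z 0.1204
scene walls was 67 [array([ 572.5, -234.9]), array([54.4, 94.8]), np.float64(0.4)] z 0.035
scene can was 383 [array([ 779.2, -152.4]), array([48.7, 49.6]), np.float64(50.5)] z 0.119
scene can now 387 [array([ 779.2, -152.3]), array([48.9, 48.9]), np.float64(68.0)] z 0.1189
scene mug was 586 [array([749. , 151.8]), array([93.9, 75.1]), np.float64(1.3)] z 0.0748
scene mug now 576 [array([749.7, 151.7]), array([92.4, 74.8]), np.float64(0.9)] z 0.0751
scene [312. 187.] 126 [ 0.413 -0.004  0.032] z 0.017 0.045 x 0.372 0.436 y -0.033 0.035
scene [384. 200.] 85 [0.487 0.228 0.053] z 0.039 0.056 x 0.434 0.507 y 0.213 0.242
scene [395. 200.] 54 [0.476 0.26  0.053] z 0.045 0.055 x 0.456 0.487 y 0.248 0.275
top [251. 230.] 57 [0.489 0.225 0.053] z 0.048 0.058 x 0.476 0.501 y 0.213 0.24
top [238. 237.] 56 [0.464 0.26  0.054] z 0.05 0.06 x 0.453 0.481 y 0.25 0.273
top [250. 246.] 61 [0.443 0.227 0.054] z 0.05 0.059 x 0.432 0.457 y 0.218 0.239
top [337. 261.] 129 [ 0.407 -0.013  0.035] z 0.025 0.048 x 0.386 0.432 y -0.033 0.007
top [324. 262.] 70 [0.404 0.023 0.033] z 0.026 0.037 x 0.39 0.418 y 0.012 0.034
```

The scoop isn't at its place, and the fingers stopped at 75 mm with force on them. It may have been lifted along, so I'll locate it numerically.

```bash
python3 - <<'E'
from h import *
s=r.read_state(); R=Ro.from_rotvec(s["tool_rot"]).as_matrix(); p=s["position"]
for n in("scene","top"):
    c=r.read_camera(n); P=cloud(c); O=np.load(n+"0.npy"); h=cv2.cvtColor(c["frame"],cv2.COLOR_RGB2HSV)
    L=(P-p)@R*1000
    def show(m,t):
        k,l,st,ce=cv2.connectedComponentsWithStats(m.astype(np.uint8))
        for i in range(1,k):
            if st[i,4]>12:
                q=P[l==i];a=L[l==i]; print(n,t,ce[i].round(),st[i,4],"world",np.nanmin(q,0).round(3),np.nanmax(q,0).round(3),"tool mm",np.nanmin(a,0).round(),np.nanmax(a,0).round())
    z=box(P,(.35,.75),(-.4,.1),(.01,.4))
    show((h[...,0]>5)&(h[...,0]<16)&(h[...,1]>120)&(h[...,2]>130)&z&(P[...,2]>.03),"orange")
    show((h[...,1]<40)&(h[...,2]>130)&z&box(P,(.35,.75),(-.4,-.09),(.01,.4)),"grey")
    show((abs(P[...,2]-O[...,2])>.02)&z,"changed")
E
```

```text
scene orange [184. 165.] 37 world [ 0.437 -0.4    0.043] [ 0.449 -0.396  0.127] tool mm [  78. -254.  277.] [  90. -250.  361.]
scene orange [247. 180.] 210 world [ 0.544 -0.153  0.141] [ 0.629 -0.135  0.169] tool mm [-105.   -8.  236.] [-20.   9. 264.]
scene grey [233. 132.] 22 world [ 0.533 -0.191  0.247] [ 0.539 -0.185  0.278] tool mm [-15. -46. 126.] [ -9. -40. 157.]
scene grey [252. 150.] 1195 world [ 0.498 -0.191  0.166] [ 0.548 -0.097  0.278] tool mm [-24. -46. 126.] [ 26.  49. 239.]
scene changed [249. 129.] 3322 world [ 0.497 -0.215  0.141] [ 0.629 -0.076  0.4  ] tool mm [-105.  -70.    4.] [ 27.  70. 264.]
top grey [388. 141.] 15 world [ 0.748 -0.156  0.029] [ 0.75  -0.148  0.084] tool mm [-226.  -13.  321.] [-224.   -5.  375.]
top grey [402. 219.] 245 world [ 0.488 -0.192  0.165] [ 0.53  -0.119  0.367] tool mm [ -6. -47.  37.] [ 35.  26. 239.]
top changed [375. 203.] 145 world [ 0.51  -0.1    0.178] [ 0.535 -0.076  0.347] tool mm [-12.  45.  57.] [ 13.  69. 226.]
top changed [402. 217.] 358 world [ 0.487 -0.192  0.165] [ 0.53  -0.113  0.399] tool mm [ -6. -47.   5.] [ 37.  32. 239.]
```

What happened: on release the scoop tipped back by 90°. It is now held by the opened fingers from inside its mouth, with the mouth up and the handle level, pointing +x. I'll turn it upright again by setting its rear on the mat and walking the mouth towards −x and down in an arc.

Emit:
move_arm(
  motion=[
    [1,[-1.2,-1.1,0],0],
    [1,[-2.5,-2.3,0],0],
    [1,[-3,-2.8,0],0],
    [1,[-2.5,-2.3,0],0],
    [1,[-1.2,-1.1,0],0],
  ],
)

```text
t: 30.52
position: [0.6303, -0.243, 0.4015]
tool_rot: [0.014, -3.14, -0.0]
contact_force: [-0.2, 0.1, -2.6]
finger_gap: 0.0754
gripper_force: 23.3
```

Emit:
move_arm(
  motion=[
    [1,[0,0,1.5],0],
    [1,[0,0,2.5],0],
    [1,[0,0,2.5],0],
    [1,[0,0,1.8],0],
    [1,[0,0,0.7],0],
  ],
)

```text
t: 30.93
position: [0.6283, -0.2404, 0.3087]
tool_rot: [0.016, -3.135, -0.005]
contact_force: [-0.3, -0.1, -3.0]
finger_gap: 0.0754
gripper_force: 23.2
```

```bash
cat > where.py <<'E'
from h import *
s=r.read_state(); R=Ro.from_rotvec(s["tool_rot"]).as_matrix(); p=s["position"]
to(.626,-.236,.27,.7)
c=r.read_camera("scene"); P=cloud(c); h=cv2.cvtColor(c["frame"],cv2.COLOR_RGB2HSV)
z=box(P,(.45,.76),(-.31,-.13),(.008,.28))
for t,m in(("orange",(h[...,0]>5)&(h[...,0]<16)&(h[...,1]>120)&(h[...,2]>110)&z&(P[...,2]>.015)),("grey",(h[...,1]<40)&(h[...,2]>130)&z)):
    q=P[m]
    if len(q)>8:
        print(t,len(q),np.percentile(q,3,0).round(3),np.percentile(q,97,0).round(3),end=" ")
        if t=="orange":
            w=np.linalg.svd(q-q.mean(0),full_matrices=False)[2]; print("mean",q.mean(0).round(3),"axis",w[0].round(2))
        else:
            k=q[abs(q[:,1]-p[1])<.035]; k=k[k[:,2]<p[2]-.15]
            if len(k)>8: w=np.linalg.svd(k-k.mean(0),full_matrices=False); print("floor n",w[2][2].round(2),"mean",k.mean(0).round(3),len(k))
E
python3 where.py
```

```text
t 30.93 pos [ 0.6283 -0.2404  0.3087] tilt [-0.006  0.003 -1.   ] yaw 0.6 shift cm [0.2  0.43 3.87] turn -0.002 gap 0.0754 F [-0.3 -0.1 -3. ] 23.205568492412567
orange 265 [ 0.647 -0.245  0.045] [ 0.727 -0.23   0.071] mean [ 0.692 -0.236  0.064] axis [ 0.87  0.13 -0.47]
grey 1262 [ 0.602 -0.284  0.072] [ 0.644 -0.193  0.159] floor n [ 0.97 -0.02  0.25] mean [ 0.611 -0.243  0.103] 805
```

Emit:
move_arm(
  motion=[
    [1,[0,0.2,1],0],
    [1,[0,0,1.4],0],
    [1,[0,0,0.8],0],
    [1,[0,0,0.3],0],
    [1,[0,0,0.2],0],
  ],
)

```text
t: 31.4
position: [0.6285, -0.2379, 0.2768]
tool_rot: [-0.018, 3.141, -0.0]
contact_force: [-0.1, -1.0, -1.0]
finger_gap: 0.0751
gripper_force: 23.2
```

Emit:
move_arm(
  motion=[
    [1,[0.3,0,0.3],0],
    [1,[0.4,0,0.2],0],
    [1,[0.5,0,0.2],0],
    [1,[0.5,0,0.2],0],
    [1,[0,0,0],0],
  ],
)

```text
t: 31.82
position: [0.6104, -0.2382, 0.2677]
tool_rot: [0.017, -3.141, -0.0]
contact_force: [-0.0, -0.6, -2.7]
finger_gap: 0.0752
gripper_force: 23.4
```

```bash
python3 where.py
```

```text
t 31.82 pos [ 0.6104 -0.2382  0.2677] tilt [-0.001  0.    -1.   ] yaw 0.61 shift cm [-1.56  0.2  -0.23] turn -0.002 gap 0.0752 F [-0.  -0.6 -2.7] 23.387010097503662
orange 156 [ 0.63  -0.244  0.016] [ 0.714 -0.229  0.031] mean [ 0.676 -0.236  0.029] axis [ 0.94  0.05 -0.33]
grey 1254 [ 0.586 -0.282  0.031] [ 0.643 -0.191  0.274] floor n [0.96 0.   0.29] mean [ 0.596 -0.241  0.061] 749
```

Emit:
move_arm(
  motion=[
    [1,[0.5,0,0.3],0],
    [1,[0.6,0,0.3],0],
    [1,[0.6,0,0.2],0],
    [1,[0.6,0,0.3],0],
    [1,[0.6,0,0.3],0],
  ],
)

```text
t: 32.28
position: [0.5824, -0.2385, 0.257]
tool_rot: [-0.018, 3.137, -0.003]
contact_force: [-3.2, -0.7, 8.8]
finger_gap: 0.0751
gripper_force: 27.4
```

```bash
python3 where.py
```

```text
t 32.28 pos [ 0.5824 -0.2385  0.257 ] tilt [ 0.004 -0.002 -1.   ] yaw 0.65 shift cm [-4.37  0.2  -1.28] turn -0.001 gap 0.0751 F [-3.2 -0.7  8.8] 27.422196865081787
orange 173 [ 0.63  -0.243  0.022] [ 0.708 -0.228  0.049] mean [ 0.677 -0.234  0.037] axis [ 0.99 -0.01  0.14]
grey 1255 [ 0.561 -0.282  0.023] [ 0.622 -0.192  0.265] floor n [0.86 0.04 0.52] mean [ 0.578 -0.241  0.054] 763
```

It's rotating as planned, so I'll continue the arc.

Emit:
move_arm(
  motion=[
    [1,[0.5,0,0.3],0],
    [1,[0.5,0,0.35],0],
    [1,[0.5,0,0.4],0],
    [1,[0.5,0,0.4],0],
    [1,[0.5,0,0.4],0],
  ],
)

```text
t: 32.75
position: [0.5577, -0.2393, 0.2408]
tool_rot: [-0.017, 3.136, -0.006]
contact_force: [-12.4, 1.6, 28.2]
finger_gap: 0.0772
gripper_force: 33.1
```

```bash
python3 where.py
```

```text
t 32.75 pos [ 0.5577 -0.2393  0.2408] tilt [ 0.006 -0.004 -1.   ] yaw 0.64 shift cm [-6.85  0.24 -2.88] turn -0.001 gap 0.0772 F [-12.4   1.6  28.2] 33.127878019586205
orange 167 [ 0.623 -0.242  0.027] [ 0.696 -0.227  0.075] mean [ 0.666 -0.232  0.055] axis [0.92 0.05 0.38]
grey 1152 [ 0.535 -0.283  0.015] [ 0.614 -0.192  0.249] floor n [0.74 0.   0.68] mean [ 0.56  -0.241  0.045] 691
```

Emit:
move_arm(
  motion=[
    [1,[0.5,0,-0.3],0],
    [1,[0.5,0,0],0],
    [1,[0.5,0,0.1],0],
    [1,[0.4,0,0.3],0],
    [1,[0.3,0,0.3],0],
  ],
)

```text
t: 33.22
position: [0.5346, -0.239, 0.2315]
tool_rot: [0.017, -3.14, 0.0]
contact_force: [-7.8, 2.0, 12.4]
finger_gap: 0.0772
gripper_force: 29.8
```

```bash
python3 where.py
```

```text
t 33.22 pos [ 0.5346 -0.239   0.2315] tilt [-0.001 -0.    -1.   ] yaw 0.63 shift cm [-9.14  0.2  -3.86] turn -0.001 gap 0.0772 F [-7.8  2.  12.4] 29.765858254395425
orange 151 [ 0.611 -0.241  0.03 ] [ 0.673 -0.227  0.094] mean [ 0.647 -0.231  0.07 ] axis [0.71 0.02 0.71]
grey 957 [ 0.511 -0.283  0.017] [ 0.598 -0.191  0.239] floor n [-0.64  0.04 -0.76] mean [ 0.538 -0.24   0.04 ] 569
```

Emit:
move_arm(
  motion=[
    [1,[0.4,0,0.2],0],
    [1,[0.3,0,0.3],0],
    [1,[0.3,0,0.3],0],
    [1,[0.2,0,0.3],0],
    [1,[0.2,0,0.2],0],
  ],
)

```text
t: 33.68
position: [0.5208, -0.2388, 0.217]
tool_rot: [0.018, -3.14, -0.001]
contact_force: [-0.6, 0.1, -0.2]
finger_gap: 0.0856
gripper_force: 0.2
```

```bash
python3 where.py
```

```text
t 33.68 pos [ 0.5208 -0.2388  0.217 ] tilt [-0.001  0.001 -1.   ] yaw 0.64 shift cm [-10.51   0.17  -5.32] turn -0.001 gap 0.0856 F [-0.6  0.1 -0.2] 0.19645763794200022
orange 164 [ 0.604 -0.242  0.032] [ 0.659 -0.228  0.108] mean [ 0.635 -0.233  0.075] axis [0.62 0.04 0.78]
grey 808 [ 0.502 -0.287  0.016] [ 0.594 -0.19   0.225] floor n [-0.38  0.06 -0.92] mean [ 0.532 -0.238  0.034] 467
```

Emit:
move_arm(
  motion=[
    [1,[0,0,0],0],
    [1,[0,0,0],0],
    [1,[0,0,0],0],
    [1,[0,0,0],0],
    [1,[0,0,0],0],
  ],
)

```text
t: 34.15
position: [0.5215, -0.239, 0.2182]
tool_rot: [-0.018, 3.141, 0.0]
contact_force: [-0.4, -0.5, -0.0]
finger_gap: 0.0851
gripper_force: 0.3
```

```bash
python3 where.py
```

```text
t 34.15 pos [ 0.5215 -0.239   0.2182] tilt [ 0.  0. -1.] yaw 0.65 shift cm [-10.46   0.18  -5.18] turn -0.001 gap 0.0851 F [-0.4 -0.5 -0. ] 0.25150253357153485
orange 158 [ 0.604 -0.24   0.033] [ 0.661 -0.227  0.107] mean [ 0.636 -0.232  0.077] axis [-0.18 -0.06 -0.98]
grey 825 [ 0.502 -0.287  0.016] [ 0.594 -0.19   0.226] floor n [-0.4   0.05 -0.91] mean [ 0.532 -0.239  0.035] 476
```

The fingers came free and now rest over the side walls, with the scoop leaning back about 30°. I'll press the front down gently to flatten it.

Emit:
move_arm(
  motion=[
    [1,[0,0,0.3],0],
    [1,[0.1,0,0.3],0],
    [1,[0.1,0,0.3],0],
    [1,[0,0,0.2],0],
    [1,[0,0,0],0],
  ],
)

```text
t: 34.62
position: [0.5191, -0.239, 0.2063]
tool_rot: [0.017, -3.14, -0.001]
contact_force: [-0.2, -0.1, 0.4]
finger_gap: 0.0855
gripper_force: 0.2
```

```bash
python3 - <<'E'
exec(open("where.py").read())
q=P[(h[...,0]>5)&(h[...,0]<16)&(h[...,1]>120)&(h[...,2]>110)&z&(P[...,2]>.015)]
for a in np.arange(.02,.14,.015):
    k=q[(q[:,2]>=a)&(q[:,2]<a+.015)]
    if len(k)>3: print("z",a.round(3),len(k),"x",k[:,0].min().round(3),k[:,0].max().round(3))
E
```

```text
t 34.62 pos [ 0.5191 -0.239   0.2063] tilt [-0.001  0.001 -1.   ] yaw 0.63 shift cm [-10.69   0.18  -6.38] turn -0.001 gap 0.0855 F [-0.2 -0.1  0.4] 0.18385567072073172
orange 187 [ 0.524 -0.243  0.038] [ 0.647 -0.217  0.144] mean [ 0.622 -0.233  0.088] axis [ 0.33 -0.1  -0.94]
grey 728 [ 0.496 -0.286  0.015] [ 0.59  -0.19   0.272] floor n [-0.15 -0.01 -0.99] mean [ 0.53  -0.238  0.03 ] 402
z 0.035 20 x 0.525 0.62
z 0.05 30 x 0.597 0.626
z 0.065 28 x 0.61 0.635
z 0.08 29 x 0.534 0.643
z 0.095 41 x 0.623 0.648
z 0.11 30 x 0.625 0.647
```

Emit:
move_arm(
  motion=[
    [1,[0,0,0.3],0],
    [1,[0,0,0.3],0],
    [1,[0,0,0.3],0],
    [1,[0,0,0.2],0],
    [1,[0,0,0],0],
  ],
)

```text
t: 35.08
position: [0.5192, -0.239, 0.1954]
tool_rot: [0.017, -3.141, -0.001]
contact_force: [-0.8, -0.9, 0.1]
finger_gap: 0.0852
gripper_force: 0.5
```

```bash
cat > where2.py <<'E'
exec(open("where.py").read())
def ln(P,h,z):
    q=P[(h[...,0]>5)&(h[...,0]<16)&(h[...,1]>120)&(h[...,2]>110)&z&(P[...,2]>.045)&(P[...,2]<.12)&(P[...,0]>.56)]
    A=np.c_[q[:,2],np.ones(len(q))]; return np.linalg.lstsq(A,q[:,0],rcond=None)[0].round(3),len(q)
print("handle x vs z",ln(P,h,z))
f=cv2.imread("pics/scene0.png"); O=np.load("scene0.npy"); print("was",ln(O,cv2.cvtColor(f,cv2.COLOR_BGR2HSV),box(O,(.45,.76),(-.31,-.13),(.008,.28))))
for k,t in((O,"was"),(P,"now")):
    rect(box(k,(.55,.68),(-.30,-.17),(.1,.16)),"handle "+t,k); q=k[box(k,(.55,.68),(-.27,-.2),(.1,.16))]; print("top",q[:,2].max().round(4))
E
python3 where2.py
```

```text
t 35.08 pos [ 0.5192 -0.239   0.1954] tilt [-0.001  0.001 -1.   ] yaw 0.63 shift cm [-10.68   0.19  -7.47] turn -0.001 gap 0.0852 F [-0.8 -0.9  0.1] 0.5464750860119238
orange 201 [ 0.523 -0.239  0.044] [ 0.629 -0.184  0.258] mean [ 0.609 -0.228  0.097] axis [ 0.35 -0.22 -0.91]
grey 633 [ 0.494 -0.287  0.013] [ 0.592 -0.189  0.261] floor n [ 0.05 -0.04 -1.  ] mean [ 0.534 -0.239  0.023] 314
handle x vs z (array([0.252, 0.595]), 143)
was (array([-0.036,  0.628]), 184)
handle was 119 [array([ 618.6, -237.2]), array([16. , 25.7]), np.float64(88.7)] z 0.1204
top 0.1338
handle now 125 [array([ 590.4, -237.1]), array([44.5, 79.2]), np.float64(89.7)] z 0.1236
top 0.1597
```

```bash
cat > w3.py <<'E'
from h import *
to(.6,-.236,.3,.7)
c=r.read_camera("scene"); P=cloud(c); O=np.load("scene0.npy")
for k,t in((O,"was"),(P,"now")):
    q=k[box(k,(.585,.68),(-.25,-.222),(.05,.14))]
    q=q[np.argsort(q[:,2])]; print(t,len(q),"z max",q[-3:,2].round(4))
    for a in (.05,.065,.08,.095,.11,.12):
        b=q[(q[:,2]>=a)&(q[:,2]<a+.01)]
        if len(b): print("  z",a,len(b),"x med/max",np.median(b[:,0]).round(4),b[:,0].max().round(4))
    w=k[box(k,(.56,.63),(-.285,-.19),(.008,.045))&(abs(k[...,1]+.236)>.014)]
    A=np.c_[w[:,2],np.ones(len(w))]; print("  backwall",np.linalg.lstsq(A,w[:,0],rcond=None)[0].round(3),len(w), np.percentile(w,[2,98],0).round(3).tolist())
E
python3 w3.py
```

```text
t 35.13 pos [ 0.5193 -0.2389  0.1956] tilt [-0.001  0.001 -1.   ] yaw 0.64 shift cm [ -8.07   0.21 -10.44] turn -0.001 gap 0.0852 F [-0.4 -0.5  0.2] 0.44803226526710205
was 264 z max [0.1327 0.1335 0.1338]
  z 0.05 32 x med/max 0.6215 0.6321
  z 0.065 30 x med/max 0.6274 0.6317
  z 0.08 26 x med/max 0.6281 0.6317
  z 0.095 26 x med/max 0.6269 0.6303
  z 0.11 28 x med/max 0.6279 0.6315
  z 0.12 30 x med/max 0.6267 0.6313
  backwall [-0.144  0.603] 242 [[0.567, -0.282, 0.009], [0.609, -0.19, 0.044]]
now 188 z max [0.1271 0.1277 0.1278]
  z 0.05 17 x med/max 0.6108 0.6151
  z 0.065 20 x med/max 0.615 0.6184
  z 0.08 22 x med/max 0.6191 0.6237
  z 0.095 22 x med/max 0.6235 0.6272
  z 0.11 26 x med/max 0.6273 0.6313
  z 0.12 41 x med/max 0.6181 0.6303
  backwall [0.209 0.572] 188 [[0.564, -0.284, 0.009], [0.591, -0.192, 0.044]]
```

The scoop still leans about 15° back, so I'll press further down.

Emit:
move_arm(
  motion=[
    [1,[0,0,0.3],0],
    [1,[0,0,0.3],0],
    [1,[0,0,0.3],0],
    [1,[0,0,0.2],0],
    [1,[0,0,0],0],
  ],
)

```text
t: 35.6
position: [0.5192, -0.2388, 0.1842]
tool_rot: [0.018, -3.14, -0.002]
contact_force: [-0.5, -0.4, -0.3]
finger_gap: 0.0854
gripper_force: 0.2
```

```bash
python3 w3.py | sed -n '1p;/now/,$p'
```

```text
t 35.6 pos [ 0.5192 -0.2388  0.1842] tilt [-0.001  0.001 -1.   ] yaw 0.65 shift cm [ -8.07   0.2  -11.59] turn -0.001 gap 0.0854 F [-0.5 -0.4 -0.3] 0.21386811629781732
now 188 z max [0.132  0.1321 0.1321]
  z 0.05 22 x med/max 0.6025 0.6063
  z 0.065 21 x med/max 0.6043 0.6077
  z 0.08 20 x med/max 0.6062 0.6088
  z 0.095 20 x med/max 0.607 0.6111
  z 0.11 20 x med/max 0.609 0.6126
  z 0.12 32 x med/max 0.6068 0.6115
  backwall [0.036 0.576] 227 [[0.562, -0.282, 0.009], [0.589, -0.192, 0.044]]
```

Emit:
move_arm(
  motion=[
    [1,[0,0,0.2],0],
    [1,[0,0,0.2],0],
    [1,[0,0,0.2],0],
    [1,[0,0,0.1],0],
    [1,[0,0,0],0],
  ],
)

```text
t: 36.07
position: [0.5193, -0.2389, 0.1778]
tool_rot: [0.018, -3.141, -0.001]
contact_force: [0.1, -0.1, -0.6]
finger_gap: 0.0848
gripper_force: 0.0
```

```bash
python3 w3.py | sed -n '1p;/now/,$p'
```

```text
t 36.07 pos [ 0.5193 -0.2389  0.1778] tilt [-0.  0. -1.] yaw 0.65 shift cm [ -8.07   0.2  -12.22] turn -0.001 gap 0.0848 F [ 0.1 -0.1 -0.6] 0.027210719053982757
now 179 z max [0.1325 0.1327 0.1331]
  z 0.05 22 x med/max 0.5993 0.6033
  z 0.065 15 x med/max 0.599 0.6031
  z 0.08 19 x med/max 0.5998 0.6055
  z 0.095 21 x med/max 0.6001 0.6038
  z 0.11 23 x med/max 0.5997 0.6048
  z 0.12 22 x med/max 0.5998 0.6041
  backwall [-0.037  0.576] 241 [[0.563, -0.28, 0.009], [0.588, -0.192, 0.044]]
```

The scoop is upright again: the handle is vertical and its top is at 0.133, as at the start. I'll withdraw slowly.

Emit:
move_arm(
  motion=[
    [1,[0,0,-0.2],0],
    [1,[0,0,-0.3],0],
    [1,[0,0,-0.4],0],
    [1,[0,0,-0.6],0],
    [1,[0,0,-0.8],0],
  ],
)

```text
t: 36.53
position: [0.5193, -0.239, 0.2016]
tool_rot: [0.018, -3.141, -0.0]
contact_force: [0.3, -0.1, 0.6]
finger_gap: 0.0853
gripper_force: 0.0
```

```bash
python3 w3.py | sed -n '1p;/now/,$p'
```

```text
t 36.53 pos [ 0.5193 -0.239   0.2016] tilt [-0.  0. -1.] yaw 0.64 shift cm [-8.07  0.21 -9.84] turn -0.001 gap 0.0853 F [ 0.3 -0.1  0.6] 0.0
now 173 z max [0.132  0.1322 0.1323]
  z 0.05 17 x med/max 0.5985 0.6032
  z 0.065 14 x med/max 0.6013 0.6036
  z 0.08 20 x med/max 0.6 0.6023
  z 0.095 21 x med/max 0.5994 0.6041
  z 0.11 21 x med/max 0.6 0.6024
  z 0.12 20 x med/max 0.5993 0.6021
  backwall [0.019 0.575] 234 [[0.563, -0.281, 0.009], [0.587, -0.192, 0.044]]
```

It stands on its own. I'll retreat fully and do a final check.

Emit:
move_arm(
  motion=[
    [1,[0,0,-2],0],
    [1,[0,0,-3.5],0],
    [1,[0,0,-4],0],
    [1,[0,0,-4],0],
    [1,[0,0,-3],0],
  ],
)

```text
t: 37.0
position: [0.5191, -0.2389, 0.3708]
tool_rot: [-0.018, 3.138, -0.003]
contact_force: [-0.1, -0.4, 0.5]
finger_gap: 0.0852
gripper_force: 0.0
```

Emit:
move_arm(
  motion=[
    [1,[2,2,0],0],
    [1,[2.5,3,0],0],
    [1,[2,3,0],0],
    [1,[1,2,0],0],
    [1,[0,0,0],0],
  ],
)

```text
t: 37.42
position: [0.4418, -0.1373, 0.3672]
tool_rot: [-0.021, 3.14, 0.0]
contact_force: [-0.4, 0.1, -0.6]
finger_gap: 0.0857
gripper_force: 0.0
```

```bash
python3 w3.py | sed -n '1p;/now/,$p'; python3 locks.py; python3 - <<'E'
from h import *
c=r.read_camera("top");P=cloud(c);O=np.load("top0.npy")
z=lambda k,t:(rect(box(k,(.54,.66),(-.30,-.17),(.1,.14)),"handle "+t,k),rect(box(k,(.45,.60),(-.32,-.17),(.025,.056)),"walls "+t,k))
z(O,"was");z(P,"now")
m=(c["frame"].max(-1)<70)&box(P,(.42,.66),(-.33,-.15),(-.02,.02)); q=P[m]; print("mat px",m.sum(),np.percentile(q,[1,99],0).round(3).tolist())
a=cv2.imread("pics/top0.png")[...,::-1].astype(int)[225:295,125:180];b=c["frame"].astype(int)[225:295,125:180]; print("screwdriver diff",np.abs(a-b).max(-1).mean().round(1),(np.abs(a-b).max(-1)>60).sum())
E
```

```text
t 37.42 pos [ 0.4418 -0.1373  0.3672] tilt [ 0.002  0.    -1.   ] yaw 0.78 shift cm [-15.68 -10.09   6.74] turn 0.001 gap 0.0857 F [-0.4  0.1 -0.6] 0.0
now 180 z max [0.1322 0.1322 0.1332]
  z 0.05 23 x med/max 0.5991 0.6032
  z 0.065 16 x med/max 0.5996 0.6045
  z 0.08 19 x med/max 0.5998 0.6029
  z 0.095 22 x med/max 0.5995 0.6037
  z 0.11 22 x med/max 0.5993 0.6047
  z 0.12 19 x med/max 0.6 0.6029
  backwall [0.031 0.575] 233 [[0.563, -0.28, 0.008], [0.588, -0.193, 0.044]]
scene [311. 187.] 111 [ 0.415 -0.005  0.032] z 0.019 0.044 x 0.377 0.437 y -0.028 0.034
scene [384. 200.] 101 [0.48  0.228 0.053] z 0.042 0.056 x 0.433 0.507 y 0.213 0.242
scene [395. 201.] 53 [0.476 0.26  0.052] z 0.045 0.055 x 0.454 0.487 y 0.248 0.275
top [251. 230.] 53 [0.489 0.226 0.054] z 0.05 0.058 x 0.476 0.501 y 0.213 0.24
top [238. 237.] 57 [0.465 0.261 0.054] z 0.05 0.061 x 0.453 0.481 y 0.25 0.272
top [250. 246.] 53 [0.443 0.227 0.054] z 0.049 0.058 x 0.432 0.454 y 0.219 0.236
top [337. 261.] 122 [ 0.41  -0.013  0.035] z 0.027 0.047 x 0.386 0.432 y -0.032 0.007
top [324. 262.] 65 [0.401 0.026 0.033] 
[... 376 characters left out ...]
.2)] z 0.0421Traceback (most recent call last):
  File "<stdin>", line 5, in <module>
    return _quantile_unchecked(
        a, q, axis, out, overwrite_input, method, keepdims, weights)
    return _ureduce(a,
                    func=_quantile_ureduce_func,
    ...<5 lines>...
                    overwrite_input=overwrite_input,
                    method=method)
    r = func(a, **kwargs)
    result = _quantile(arr,
                       quantiles=q,
    ...<2 lines>...
                       out=out,
                       weights=wgt)
    slices_having_nans = np.isnan(arr[-1, ...])
                                  ~~~^^^^^^^^^
IndexError: index -1 is out of bounds for axis 0 with size 0
```

```bash
python3 - <<'E'
from h import *
O=np.load("top0.npy")
c=[O[v,u] for u,v in((397,189),(441,193),(437,246),(393,242))]; print(np.round(c,3)); 
q=np.array([[x,y] for x,y,_ in c],np.float32)
ins=[cv2.pointPolygonTest(q,p,True) for p in((.485,-.19),(.485,-.284),(.575,-.19),(.575,-.284))]; print(ins)
if min(ins)>-.001: print(r.hand_in())
E
```

```text
[[ 0.622 -0.187  0.003]
 [ 0.612 -0.315  0.005]
 [ 0.457 -0.299  0.006]
 [ 0.466 -0.173  0.007]]
[0.014774046399436769, 0.01801213768962798, 0.006814507437661192, 0.02728297387943458]
the job is handed in; nothing more can be done
None
```

The job is handed in. Three padlocks are in the scale pan and the other three are still in the bin. The scoop stands upright and released on its mat, about 3 cm nearer the robot than at the start. It tipped over on the first release and was stood up again with the open fingers. The oil can and mug measured unmoved midway, but my final check on the screwdriver did not run.

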